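Bolt down a loudspeaker driver's clamp ring crosswise

TASK

The clamp ring over the loudspeaker driver is held by four hex bolts that are only run down loosely. With the T-handled wrench from the stand, tighten them clockwise in cross order (after a bolt comes the one opposite to it, then the other pair) in two rounds: first about a sixth of a turn on each of the four, then crosswise again until each comes up firm, without forcing any past that. Put the wrench back upright in its stand, keep it off the speaker cone, and leave the other things where they are.

Things in the scene. Friction and masses are not known exactly. Their poses are not given: they have to be found in the camera images.
- test_box: low square plywood box, 230 x 230 mm, 66 mm high, fixed to the table, a loudspeaker driver face up in the middle of its top under an aluminium clamp ring held by four hex bolts, one towards each corner of the box. Origin: centre of its underside, at table height; z up; sides along its x and y
- ring_center (a point): centre of the clamp ring at the level of its top face, 78 mm above the table. Ring: inner radius 56 mm, outer radius 100 mm; bolt axes 80 mm from the centre
- driver: the loudspeaker driver in the box, 122 mm across; only its cone shows, inside the ring and not above the ring's top face. Delicate: keep off
- wrench: steel T-handled box wrench, 0.3 to 0.4 kg, starts upright in the stand. Origin: centre of the socket's mouth (lower end); z up the shaft. Socket: hexagonal tube 32 mm across its outer flats (35 at the mouth); hexagonal hole 25 mm across flats, 15 mm deep, corners on the wrench's x axis and every 60 degrees, small flare at the mouth. Over a bolt head it has about 5 degrees of play either way
- wrench_bar (a point): middle of the wrench's handle, 112 mm above the socket's mouth: a straight bar along the wrench's x axis, 124 mm long, 16 mm wide, 16 mm high, flat sides; a 15 mm thick shaft hangs from its middle
- stand: beech block 110 x 90 mm, 56 mm high, fixed to the table, with one round blind hole in the middle of its top, 52 mm wide and 44 mm deep. Origin: centre of its underside
- stand_hole (a point): centre of the floor of the stand's hole, 12 mm above the table; the wrench's origin is about here when it is in the stand
- bolt_1: bolt towards the box's corner at +x +y. Steel hex flange bolt, axis upright. Origin: on its axis, underside of its flange: level with the ring's top face when seated, up to 1 mm above it at the start. Head 24 mm across flats, corners on the bolt's x axis and every 60 degrees; top of the head 17 mm above the origin; flange 35 mm wide, 4 mm high
- bolt_2: same bolt towards the corner at -x +y, next to bolt_1. Every bolt is tightened clockwise seen from above, drags evenly with about 0.12 N m, sinks 0.48 mm per rad and stays where it is left. At the start each is 1.45 to 1.95 rad short of seating, each differently; how its corners point does not tell
- bolt_3: same bolt towards the corner at -x -y, opposite bolt_1. When its flange meets the ring a bolt stops dead: 0.3 to 0.7 N m on the wrench is firm, over about 1.1 N m is forced (wrench and head then press on each other with over 200 N in all). The wrench gives in the grip by roughly 0.2 rad per N m, so ease it back by 0.1 to 0.2 rad before lifting it off
- bolt_4: same bolt towards the corner at +x -y, opposite bolt_2
- mug: white mug, 80 mm across, 92 high; not part of the job, leave it where it is
- tape: roll of masking tape lying flat, 100 mm across, 25 high; not part of the job, leave it where it is
- pliers: closed pliers lying flat, 182 mm long; not part of the job, leave it where it is
- marker: felt marker lying on the table, 138 mm long; not part of the job, leave it where it is
- spare_driver: a second loudspeaker driver standing face down on its rim, 122 mm across, 66 high; not part of the job, leave it where it is
Things that resemble listed ones, but are neither listed nor needed, are in the scene too. Of the things shaped like the wrench, the steel one is meant.

How it is judged (in metres and radians):
On the way, in this order (a step that is already met when the one before it is completed fails the run):
1. all four bolts have had their first turn (z of each of bolt_1, bolt_2, bolt_3, bolt_4 in the frame of test_box below 0.078668 m), for 0.1 s.
2. all four bolts are down on the ring (z of each of bolt_1, bolt_2, bolt_3, bolt_4 in the frame of test_box below 0.078057 m), for 0.1 s.
At the end, for the whole second after the job is handed in: all four bolts are seated with their flanges down on the ring (within 0.06 mm) and the wrench stands at rest in the hole of its stand, socket down on the floor of the hole (within 6 mm) and upright within 0.2 rad (all of step 2 and horizontal distance between wrench and stand_hole below 0.012 m and z of wrench in the frame of stand below 0.018 m and angle between wrench's own z axis and vertical below 0.2 rad and linear speed of wrench below 0.02 m/s); the robot touches nothing.
It fails at once if a bolt was tightened right down before all four had had their first turn (z of any of bolt_1, bolt_2, bolt_3, bolt_4 in the frame of test_box below 0.078057 m and z of any of bolt_1, bolt_2, bolt_3, bolt_4 in the frame of test_box above 0.078668 m).
It fails at once if in either round two neighbouring bolts were turned before the opposite one (((z of each of bolt_1, bolt_2 in the frame of test_box below 0.078668 m and z of each of bolt_3, bolt_4 in the frame of test_box above 0.078668 m) or (z of each of bolt_2, bolt_3 in the frame of test_box below 0.078668 m and z of each of bolt_4, bolt_1 in the frame of test_box above 0.078668 m) or (z of each of bolt_3, bolt_4 in the frame of test_box below 0.078668 m and z of each of bolt_1, bolt_2 in the frame of test_box above 0.078668 m) or (z of each of bolt_4, bolt_1 in the frame of test_box below 0.078668 m and z of each of bolt_2, bolt_3 in the frame of test_box above 0.078668 m)) or ((z of each of bolt_1, bolt_2 in the frame of test_box below 0.078057 m and z of each of bolt_3, bolt_4 in the frame of test_box above 0.078057 m) or (z of each of bolt_2, bolt_3 in the frame of test_box below 0.078057 m and z of each of bolt_4, bolt_1 in the frame of test_box above 0.078057 m) or (z of each of bolt_3, bolt_4 in the frame of test_box below 0.078057 m and z of each of bolt_1, bolt_2 in the frame of test_box above 0.078057 m) or (z of each of bolt_4, bolt_1 in the frame of test_box below 0.078057 m and z of each of bolt_2, bolt_3 in the frame of test_box above 0.078057 m))).
It fails at once if a bolt was forced (the wrench and its head pressed on each other with over 200 N in all, which takes about 1.1 N m) (contact force between wrench and bolt_1 above 200 N or contact force between wrench and bolt_2 above 200 N or contact force between wrench and bolt_3 above 200 N or contact force between wrench and bolt_4 above 200 N).
It fails at once if a bolt was handled with the fingers instead of the wrench, or the speaker cone was pressed (contact force between the fingers and bolt_1 above 2 N or contact force between the fingers and bolt_2 above 2 N or contact force between the fingers and bolt_3 above 2 N or contact force between the fingers and bolt_4 above 2 N or contact force between any of wrench, the arm, the fingers and driver above 1 N).
It fails at once if something that is not part of the job was moved by more than 3 cm (distance of any of mug, tape, pliers, marker, spare_driver from where it was at the start of the episode above 0.03 m).
It also fails if it takes over 72 s, if anything falls off the work surface, if the arm or the gripper's body presses on something with over 40 N, if the wrist force passes 120 N, or if a joint passes its speed limit or range.

ROBOT

A 6-joint arm with a two-finger parallel gripper is mounted at the origin on a cart in front of the work surface, level with it; the furniture and walls round the work are solid. World frame = base frame: x ahead of the robot, y to its left, z up, the work surface at z = 0. Lengths are in m, angles in degrees, forces in N, time in s.
With the tool pointing down it reaches from about 0.375 to 0.9 m from the base axis. Payload 3.1 kg.
Tool frame: the origin (TCP) lies on the centre line of the jaws, within the pads' length; the fingertips stand 22 mm ahead of it and the grasp point (between the pads) lies 3 mm ahead of it; z points along the fingers, y is the line along which they close (so a half turn about z gives the same grasp; the last joint's range is limited). The gripper opens to 87 mm and grips with 3 to 60 N. Pads are 19 mm wide; open, the fingers measure 117 mm over their backs; the gripper's body (75 mm by 190 mm) begins 51 mm behind the grasp point.
Start: joints at [-86.202, 30.224, 82.088, -0, 67.689, -10.227], TCP at [0.152, -0.606, 0.245] pointing down, gripper open.
Joint ranges: [-176.69, 176.69], [-43.24, 126.21], [12.49, 139.97], [-82, 262], [0, 151.66], [-163.58, 163.58]. Speed limits (degrees/s): [159.86, 159.86, 180, 180, 180, 180].

INTERFACE

Orientations are given as a 3x3 rotation matrix whose columns are the frame's x, y, z axes.
In Python, from plant import arm gives the robot as it stands.
- The arm moves only by the tool apply_moves, never from a script. Its argument "motion" is a list of rows, each a list of 3 entries, a list of its own where there are three numbers: the shift along the world's x, y, z in units of 300 mm (1.0 is 300 mm), then the turn, a rotation vector about the world's x, y, z in units of 90 degrees (1.0 is 90 degrees), then the opening, from 0 (shut) to 1 (fully open). A call has 1 to 20 rows; each row shifts and turns the commanded pose from where the row before left it; what a row does not reach is not made up. A row lasts 1/12 s, in which the tool goes at most 41.7 mm and 7.16 degrees, less where a joint would pass 70% of its speed; a pose out of reach is approached as far as the arm can. A call with a number of a shift or a turn outside -1 to 1 is refused whole. A call with a gripper value outside its range is refused whole. The fingers move at their own pace and stop on an object; "squeeze" is the grip in N (left out, the last holds). Time passes only in rows, so rows that do not move let the fingers close. It gives the time, the measured TCP pose, the force, the opening and the grip force at its end, in the units of the state.
- arm.observe(): the state, without advancing time (a new reading comes with each control period).
- arm.snapshot(name): name is "side" or "top" or "wrist"; returns a dict with "image" (420x560x3 uint8, blue, green, red), "mtx" (3x3 intrinsics, pixels), "world_from_camera" (4x4, takes a point from camera to world coordinates); the wrist camera has in their place "mount" (4x4, takes a point from camera to tool coordinates, whose origin is the TCP and whose axes are the flange's). Camera axes: x right, y down, z forward; pixel columns grow to the right and rows downward; lengths in m; the calibration is good to about 2 mm. A picture is of the moment at which its call begins: read the wrist's pose just before it. There is no depth.
- arm.finish_job(): hands the job in; it is judged then, once.
Trained networks look in the newest picture that a camera, given by its name, has taken for a name from the list of things; names that differ only in an ending like _2 or _b are one class to them, and where a whole thing is asked for, a point or a joint stands for the part that bears it (a point fixed in the world has none). Each returns a list of dicts, best first, with "score" (0 to 1); they miss things now and then, are a little off and sometimes report something else, mostly with a low value. They report only what shows in the picture. A call takes as long as a camera call. They do not tell look-alikes from the thing itself.
- arm.masks_of(thing, camera): "pixels" (420x560 bool, what is visible of it) and "centre" ([row, column] in pixels, amid what is visible of it).
- arm.tip_of(thing, camera): "centre" ([row, column] in pixels: a listed point, or the origin of a listed thing).
The state is a dict: "time": time; "qpos": joint angles; "joint_velocities": joint speeds; "tau": joint torques, N m; "position": TCP position; "ee_rot": TCP orientation; "force": force on the tool from outside, world axes, zero at the start; "moment": the same for the moment, N m; "grip_width": finger opening in m; "gripper_force": force on a finger pad.
Only numpy, scipy, OpenCV 4.12 (cv2) and the standard library are available. Lean on these libraries where they do the work, as an engineer would, in place of code of your own. Each camera call takes 0.05 s, during which the arm holds its last target. There are 200 camera calls.

## Working session

There is one attempt and no reset: what is moved stays moved. The work goes in short steps, Python scripts to look and compute and a tool call to move; the robot and the scene stay as the last step left them, time stands still between calls to the robot, and variables do not carry over. Pictures are saved under pics/ and viewed, at most 10 in all, crops included, and the job is handed in when it is done.

Besides the shell and the picture viewer there is one more tool, called after ">>>" by a JSON object that holds its "fn" and its "kwargs", one argument or row to a line. apply_moves: Moves the arm, as the interface text tells. Shifts and turns lie within -1 to 1; 1 stands for 300 mm of shift or 90 degrees of turn. Its arguments: {"type":"object","properties":{"motion":{"type":"array","items":{"type":"array"}},"squeeze":{"type":"number"}},"required":["motion"]}

```bash
mkdir -p pics; ls
python3 - <<'E'
from plant import arm
import cv2,numpy as np
for c in ("top","side"):
    s=arm.snapshot(c); cv2.imwrite(f"pics/{c}0.png",s["image"])
    np.savez(f"{c}_cal.npz",K=s["mtx"],T=s["world_from_camera"])
    print(c,s["mtx"].round(1).tolist(),s["world_from_camera"].round(4).tolist())
    for t in ("test_box","wrench","wrench_bar","stand","stand_hole","ring_center","bolt_1"):
        print(t,[(round(d["score"],2),np.round(d["centre"],1).tolist()) for d in arm.tip_of(t,c)])
o=arm.observe();print(o)
E
```

```text
pics
top [[506.3, 0.0, 281.6], [0.0, 506.3, 208.6], [0.0, 0.0, 1.0]] [[-0.0152, -0.9855, 0.1691, 0.3386], [-0.9999, 0.0156, 0.0009, 0.0374], [-0.0035, -0.1691, -0.9856, 1.3826], [0.0, 0.0, 0.0, 1.0]]
test_box [(0.66, [216.2, 334.0])]
wrench [(0.85, [238.6, 191.9]), (0.79, [280.5, 134.1])]
wrench_bar [(0.91, [279.1, 124.8]), (0.73, [234.9, 186.4])]
stand [(0.95, [239.6, 191.9]), (0.7, [188.9, 312.3])]
stand_hole [(0.7, [240.7, 193.4])]
ring_center [(0.78, [208.8, 337.3])]
bolt_1 [(0.57, [227.0, 362.1]), (0.52, [234.3, 321.5]), (0.43, [186.8, 355.5]), (0.4, [190.0, 312.9])]
side [[494.1, 0.0, 279.5], [0.0, 494.1, 204.4], [0.0, 0.0, 1.0]] [[-0.9982, -0.0424, 0.0415, 0.4597], [-0.0551, 0.4024, -0.9138, 1.3993], [0.0221, -0.9145, -0.404, 0.7069], [0.0, 0.0, 0.0, 1.0]]
test_box [(0.68, [215.3, 271.3])]
wrench [(0.59, [316.4, 328.0]), (0.56, [272.6, 289.3]), (0.49, [211.3, 271.4]), (0.36, [197.0, 270.3])]
wrench_bar [(0.87, [235.4, 286.3]), (0.55, [272.9, 331.2]), (0.44, [188.4, 316.0])]
stand []
stand_hole [(0.67, [272.6, 285.2])]
ring_center [(0.96, [197.3, 273.5])]
bolt_1 [(0.57, [273.8,
[... 232 characters left out ...]
   6.76882199e+01, -1.02293749e+01]), 'joint_velocities': array([-0.09632833,  0.03491021,  0.03600457,  0.02368883, -0.04379272,
        0.04272581]), 'tau': array([ 3.47659434e-04, -4.39943218e+01, -1.76980054e+01,  6.34395867e-02,
        5.02885308e-02, -3.56100557e-06]), 'position': array([ 0.15151265, -0.60634161,  0.24456814]), 'ee_rot': array([[ 9.70173087e-01,  2.42413244e-01,  6.46345087e-07],
       [ 2.42413244e-01, -9.70173086e-01, -4.41601268e-05],
       [-1.00779330e-05,  4.29996491e-05, -9.99999999e-01]]), 'force': array([-0.03396246,  0.05854568,  0.48792187]), 'moment': array([-0.01666024, -0.01965045, -0.05622158]), 'gripper_force': 0.0, 'grip_width': 0.08708059849428695}
```

View pics/top0.png

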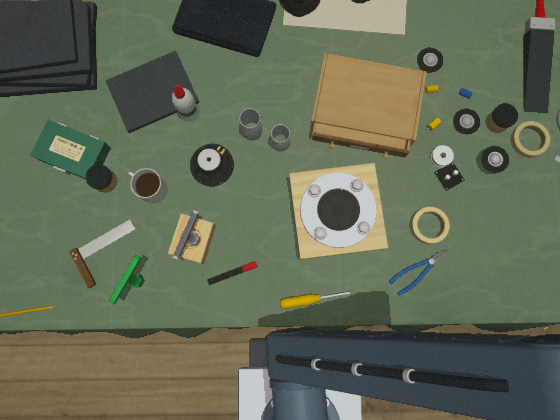

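View pics/side0.png

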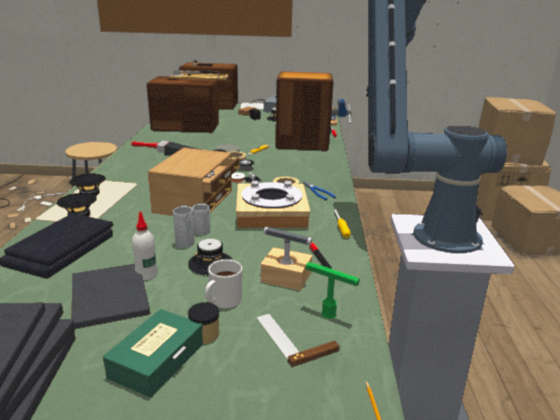

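```bash
cat > h.py <<'E'
from plant import arm
import cv2,numpy as np
R2D=180/np.pi
def snap(cam,name=None):
    o=arm.observe(); s=arm.snapshot(cam)
    if cam=="wrist":
        T=np.eye(4);T[:3,:3]=o["ee_rot"];T[:3,3]=o["position"];T=T@s["mount"]
    else: T=s["world_from_camera"]
    if name: cv2.imwrite(f"pics/{name}.png",s["image"])
    return s["image"],s["mtx"],T
def ray(rc,z,K,T):
    d=T[:3,:3]@np.linalg.solve(K,[rc[1],rc[0],1.]);c=T[:3,3]
    return c+d*(z-c[2])/d[2]
def proj(p,K,T):
    q=K@(T[:3,:3].T@(np.asarray(p)-T[:3,3]));return q[:2]/q[2]
def maskaxis(m,z,K,T):
    ys,xs=np.nonzero(m); P=np.array([ray((y,x),z,K,T)[:2] for y,x in zip(ys,xs)])
    (c,sz,a)=cv2.minAreaRect(P.astype(np.float32)*1000); w,V=np.linalg.eigh(np.cov(P.T)); v=V[:,1]
    return P.mean(0),np.array(c)/1000,sz,a,np.arctan2(v[1],v[0])*R2D%180
E
python3 - <<'E'
from h import *
im,K,T=snap("top")
for n,z in(("test_box",.0),("ring_center",.078),("bolt_1",.079),("stand",0),("stand_hole",.012),("wrench_bar",.124),("wrench",.012)):
    for d in arm.tip_of(n,"top"): print(n,round(d["score"],2),ray(d["centre"],z,K,T).round(4))
for n,z in(("wrench_bar",.13),("stand",.056),("test_box",.072)):
    for d in arm.masks_of(n,"top"):
        print(n,round(d["score"],2),np.round(d["centre"]),d["pixels"].sum(),*maskaxis(d["pixels"],z,K,T))
print(arm.observe()["time"])
s=arm.snapshot("wrist");print(s["mtx"],s["mount"])
cv2.imwrite("pics/crop1.png",cv2.resize(np.hstack([im[200:310,90:230]]),None,fx=5,fy=5,interpolation=cv2.INTER_CUBIC))
E
```

```text
test_box 0.72 [ 0.5556 -0.1103  0.    ]
ring_center 0.87 [ 0.5606 -0.0976  0.078 ]
bolt_1 0.7 [ 0.6097 -0.0529  0.079 ]
bolt_1 0.6 [ 0.5049 -0.1662  0.079 ]
bolt_1 0.44 [ 0.4909 -0.0587  0.079 ]
bolt_1 0.4 [ 0.6279 -0.16    0.079 ]
stand 0.64 [0.4927 0.2884 0.    ]
stand_hole 0.8 [0.4934 0.28   0.012 ]
wrench_bar 0.72 [0.4944 0.2779 0.124 ]
wrench_bar 0.72 [0.3858 0.4269 0.124 ]
wrench 0.81 [0.4989 0.2815 0.012 ]
wrench 0.58 [0.3852 0.4423 0.012 ]
wrench_bar 0.79 [239. 190.] 546 [0.48976389 0.27356599] [0.4865715 0.2657818] (49.28361511230469, 130.0620574951172) 67.3782730102539 157.53324684261668
wrench_bar 0.59 [280. 128.] 606 [0.38270832 0.41973231] [0.37635132 0.41207861] (54.36949157714844, 130.3794708251953) 61.096492767333984 147.4545160373905
stand 0.94 [234. 197.] 1150 [0.49086377 0.27188262] [0.49156    0.27777704] (103.03965759277344, 112.06605529785156) 71.97811126708984 16.664865627109606
test_box 0.82 [210. 338.] 7559 [ 0.55555485 -0.10736596] [ 0.55834381 -0.10755553] (235.37672424316406, 229.881591796875) 6.472602844238281 20.42543253426186
1.35
[[332.69556747   0.         279.18280335]
 [  0.         332.69556747 205.63739785]
 [  0.           0.           1.        ]] [[ 4.19571043e-04 -9.52034302e-01 -3.05991033e-01  8.40312766e-02]
 [ 9.99999903e-01  3.58669620e-04  2.55253301e-04 -4.02306308e-05]
 [-1.33260210e-04 -3.05991111e-01  9.52034360e-01 -1.40357949e-01]
 [ 0.00000000e+00  0.00000000e+00  0.00000000e+00  1.00000000e+00]]
```

View pics/crop1.png

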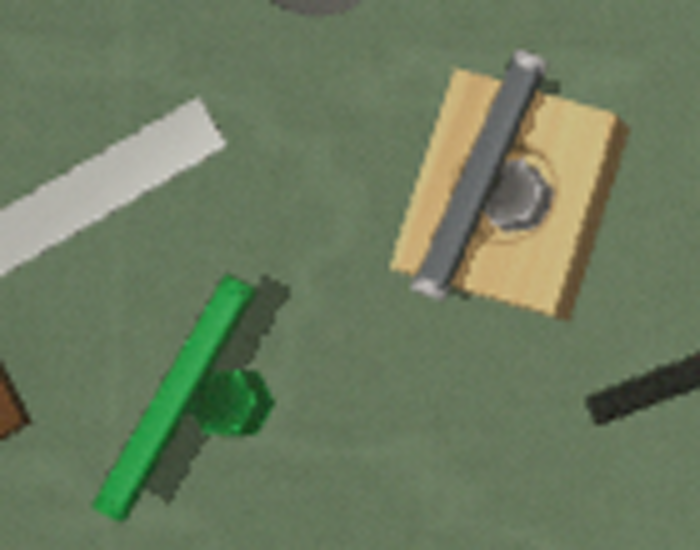

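>>> {"fn": "apply_moves", "kwargs": {
  "motion": [
    [[0.084, 0.093, -0.005], [0, 0, 0.053], 1],
    [[0.084, 0.093, -0.005], [0, 0, 0.053], 1],
    [[0.084, 0.093, -0.005], [0, 0, 0.053], 1],
    [[0.084, 0.093, -0.005], [0, 0, 0.053], 1],
    [[0.084, 0.093, -0.005], [0, 0, 0.053], 1],
    [[0.084, 0.093, -0.005], [0, 0, 0.053], 1],
    [[0.084, 0.093, -0.005], [0, 0, 0.053], 1],
    [[0.084, 0.093, -0.005], [0, 0, 0.053], 1],
    [[0.084, 0.093, -0.005], [0, 0, 0.053], 1],
    [[0.084, 0.093, -0.005], [0, 0, 0.053], 1],
    [[0.084, 0.093, -0.005], [0, 0, 0.053], 1],
    [[0.084, 0.093, -0.005], [0, 0, 0.053], 1],
    [[0.084, 0.093, -0.005], [0, 0, 0.053], 1],
    [[0.084, 0.093, -0.005], [0, 0, 0.053], 1],
    [[0.084, 0.093, -0.005], [0, 0, 0.053], 1],
    [[0.084, 0.093, -0.005], [0, 0, 0.053], 1],
    [[0, 0, 0], [0, 0, 0], 1],
    [[0, 0, 0], [0, 0, 0], 1]
  ]
}}

```text
time: 2.9
position: [0.5557, -0.1582, 0.2204]
ee_rot: [[-0.01, 1.0, 0.0], [1.0, 0.01, -0.0], [-0.0, 0.0, -1.0]]
force: [-0.5, -0.3, -0.4]
grip_width: 0.0871
gripper_force: 0.0
```

Run:
```python
from h import *
im,K,T=snap("wrist","w1"); np.savez("w1.npz",im=im,K=K,T=T)
print(arm.observe()["position"],arm.observe()["time"])
for n,z in(("ring_center",.078),("bolt_1",.079)):
    for d in arm.tip_of(n,"wrist"): print(n,round(d["score"],2),np.round(d["centre"],1),ray(d["centre"],z,K,T).round(4))
```

```text
[ 0.55478333 -0.15931163  0.22036963] 2.95
ring_center 0.81 [146.1 282.4] [ 0.5574 -0.1117  0.078 ]
ring_center 0.29 [134.3 283.4] [ 0.5581 -0.102   0.078 ]
bolt_1 0.95 [212.1 226.1] [ 0.5078 -0.1708  0.079 ]
bolt_1 0.65 [202.  354.4] [ 0.6218 -0.1602  0.079 ]
bolt_1 0.61 [ 77.2 206.2] [ 0.4964 -0.0581  0.079 ]
bolt_1 0.6 [ 65.8 348.7] [ 0.6085 -0.0486  0.079 ]
```

View pics/w1.png

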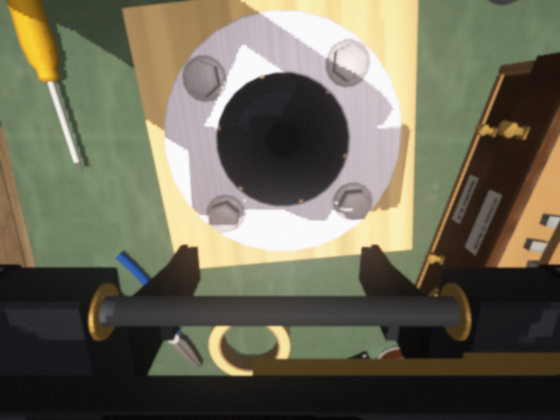

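```bash
cat >> h.py <<'E'
def rect(im,K,T,c,z,half=.025,s=4000):
    "top view: image right=+x, up=+y, s px per m"
    n=int(2*half*s); A=np.array([c+np.array(d)*half for d in((-1,1),(1,1),(1,-1),(-1,-1))])
    src=np.array([proj([*a,z],K,T) for a in A],np.float32); dst=np.array([[0,0],[n,0],[n,n],[0,n]],np.float32)
    return cv2.warpPerspective(im,cv2.getPerspectiveTransform(src,dst),(n,n),flags=cv2.INTER_CUBIC)
def hexfit(R,s=4000,af=.024,rng=.006):
    g=cv2.GaussianBlur(cv2.cvtColor(R,cv2.COLOR_BGR2GRAY).astype(np.float32),(0,0),3)
    gx=cv2.Sobel(g,cv2.CV_32F,1,0);gy=cv2.Sobel(g,cv2.CV_32F,0,1);n=R.shape[0]/2;out=[]
    t=np.linspace(-.45,.45,15)*af/np.sqrt(3)*s
    for th in range(0,60,1):
        a=np.radians(th+30+60*np.arange(6))[:,None]; r=af/2*s
        X=r*np.cos(a)-t*np.sin(a);Y=-(r*np.sin(a)+t*np.cos(a))
        nx,ny=np.cos(a),-np.sin(a)
        for dx in np.arange(-rng,rng+1e-6,.0005)*s:
            for dy in np.arange(-rng,rng+1e-6,.0005)*s:
                xi=(X+n+dx).astype(int);yi=(Y+n+dy).astype(int)
                v=np.abs(np.mean(gx[yi,xi]*nx+gy[yi,xi]*ny,1)); out.append((np.mean(np.minimum(v,60)),th,dx/s,-dy/s))
    out.sort(reverse=True); return out
E
python3 - <<'E'
from h import *
d=np.load("w1.npz");im,K,T=d["im"],d["K"],d["T"]
tiles=[]
for c in([.6085,-.0486],[.6218,-.1602],[.5078,-.1708],[.4964,-.0581]):
    c=np.array(c);R=rect(im,K,T,c,.0958)
    o=hexfit(R); print(c,[(round(float(x[0]),1),x[1],(c+x[2:]).round(4).tolist()) for x in o[:1]+[next(y for y in o if abs((y[1]-o[0][1]+30)%60-30)>8)]])
    S=cv2.resize(R,None,fx=1.5,fy=1.5);O=S.copy();_,th,dx,dy=o[0]
    a=np.radians(th+60*np.arange(6));p=np.c_[np.cos(a),-np.sin(a)]*.024/3**.5*6000+150+np.array([dx,-dy])*6000
    cv2.polylines(O,[p.astype(int)],True,(0,0,255),1);tiles.append(np.vstack([S,O])[:, 50:250])
# ring: cone edge circle
R=rect(im,K,T,np.array([.557,-.108]),.078,.12,2000)
cv2.imwrite("pics/bolts1.png",cv2.resize(np.hstack(tiles),None,fx=1,fy=1))
E
```

```text
[ 0.6085 -0.0486] [(24.3, 30, [0.6075, -0.0461]), (22.6, 21, [0.608, -0.0466])]
[ 0.6218 -0.1602] [(34.0, 13, [0.6193, -0.1587]), (32.5, 3, [0.6193, -0.1587])]
[ 0.5078 -0.1708] [(26.5, 18, [0.5083, -0.1713]), (24.4, 7, [0.5058, -0.1648])]
[ 0.4964 -0.0581] [(24.9, 50, [0.4989, -0.0641]), (24.0, 41, [0.4984, -0.0641])]
```

View pics/bolts1.png

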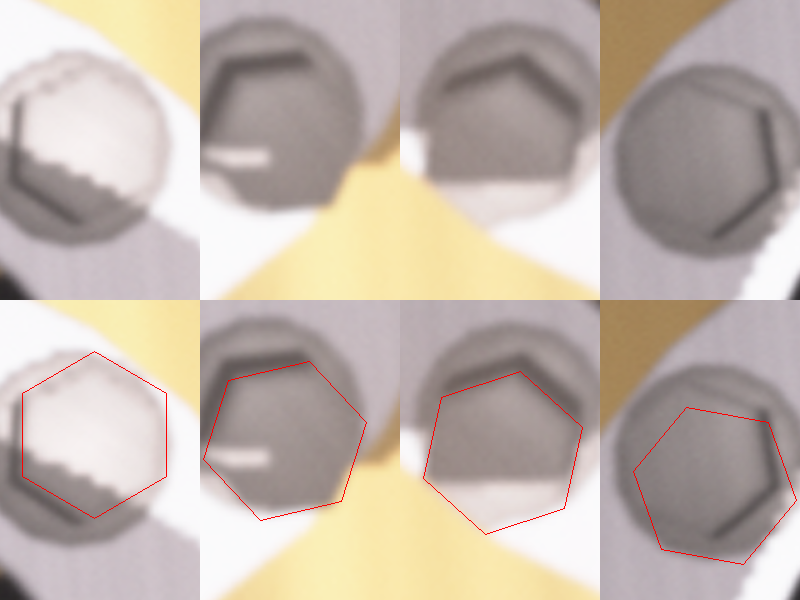

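```bash
cat >> h.py <<'E'
def circfit(R,s,r,rng=.006,step=.0005,n=180):
    g=cv2.GaussianBlur(cv2.cvtColor(R,cv2.COLOR_BGR2GRAY).astype(np.float32),(0,0),2)
    gx=cv2.Sobel(g,cv2.CV_32F,1,0);gy=cv2.Sobel(g,cv2.CV_32F,0,1);h=R.shape[0]/2
    a=np.linspace(0,2*np.pi,n,endpoint=False);best=[]
    for dx in np.arange(-rng,rng+1e-6,step):
        for dy in np.arange(-rng,rng+1e-6,step):
            xi=(h+(r*np.cos(a)+dx)*s).astype(int);yi=(h-(r*np.sin(a)+dy)*s).astype(int)
            v=np.abs(gx[yi,xi]*np.cos(a)-gy[yi,xi]*np.sin(a)); best.append((np.mean(np.minimum(v,40)),dx,dy))
    return max(best)
E
python3 - <<'E'
from h import *
d=np.load("w1.npz");im,K,T=d["im"],d["K"],d["T"]
c0=np.array([.5586,-.1094])
R=rect(im,K,T,c0,.078,.12,2000)
for r in(.056,.100):
    q=circfit(R,2000,r);print("ring",r,round(float(q[0]),1),(c0+q[1:]).round(4))
P=np.array([[.6093,-.0475],[.6205,-.1601],[.5079,-.1713],[.4967,-.0587]])
tiles=[]
for p in P:
    Rf=rect(im,K,T,p,.0828,.028); q=circfit(Rf,4000,.0175); pc=p+q[1:]
    print("flange",p,pc.round(4),round(float(q[0]),1))
    S=rect(im,K,T,pc,.0958,.017,6000); o=hexfit(cv2.resize(S,None,fx=4/6,fy=4/6),4000,rng=.0015)
    b={}
    for x in o: b.setdefault(x[1],x)
    print("  hex",[(k,round(float(v[0]),1)) for k,v in sorted(b.items(),key=lambda k:-k[1][0])[:8]])
    tiles.append(S[:, 2:202])
E
```

```text
ring 0.056 40.0 [ 0.5591 -0.1079]
ring 0.1 20.8 [ 0.5576 -0.1099]
flange [ 0.6093 -0.0475] [ 0.6063 -0.0475] 36.4
  hex [(30, 24.0), (31, 24.0), (27, 23.9), (29, 23.9), (28, 23.8), (26, 23.8), (25, 23.7), (32, 23.7)]
flange [ 0.6205 -0.1601] [ 0.619  -0.1586] 35.3
  hex [(13, 33.5), (11, 33.2), (12, 33.2), (15, 33.1), (10, 33.1), (9, 33.1), (14, 33.0), (7, 32.8)]
flange [ 0.5079 -0.1713] [ 0.5079 -0.1703] 28.0
  hex [(19, 26.5), (17, 26.5), (18, 26.5), (15, 26.4), (20, 26.3), (16, 26.3), (14, 26.2), (22, 26.2)]
flange [ 0.4967 -0.0587] [ 0.4957 -0.0597] 37.7
  hex [(41, 21.9), (40, 21.9), (42, 21.9), (44, 21.8), (43, 21.7), (37, 21.6), (38, 21.6), (39, 21.6)]
```

>>> {"fn": "apply_moves", "kwargs": {
  "motion": [
    [[-0.006, 0.126, 0.01], [0, 0, 0.067], 1],
    [[-0.006, 0.126, 0.01], [0, 0, 0.067], 1],
    [[-0.006, 0.126, 0.01], [0, 0, 0.067], 1],
    [[-0.006, 0.126, 0.01], [0, 0, 0.067], 1],
    [[-0.006, 0.126, 0.01], [0, 0, 0.067], 1],
    [[-0.006, 0.126, 0.01], [0, 0, 0.067], 1],
    [[-0.006, 0.126, 0.01], [0, 0, 0.067], 1],
    [[-0.006, 0.126, 0.01], [0, 0, 0.067], 1],
    [[-0.006, 0.126, 0.01], [0, 0, 0.067], 1],
    [[-0.006, 0.126, 0.01], [0, 0, 0.067], 1],
    [[-0.006, 0.126, 0.01], [0, 0, 0.067], 1],
    [[0, 0, 0], [0, 0, 0], 1],
    [[0, 0, 0], [0, 0, 0], 1]
  ]
}}

```text
time: 4.13
position: [0.5348, 0.2562, 0.2538]
ee_rot: [[-0.919, 0.395, 0.001], [0.395, 0.919, -0.0], [-0.001, -0.0, -1.0]]
force: [0.1, -0.4, 0.2]
grip_width: 0.0871
gripper_force: 0.0
```

Run:
```python
from h import *
im,K,T=snap("wrist"); np.savez("w2.npz",im=im,K=K,T=T)
o=arm.observe();print(o["position"],np.degrees(np.arctan2(o["ee_rot"][1,0],o["ee_rot"][0,0])),o["qpos"].round(1))
for n,z in(("wrench_bar",.124),("stand_hole",.012),("stand",0),("wrench",.012)):
    for d in arm.tip_of(n,"wrist"): print(n,round(d["score"],2),np.round(d["centre"],1),ray(d["centre"],z,K,T).round(4))
for d in arm.masks_of("wrench","wrist")[:1]+arm.masks_of("wrench_bar","wrist")[:1]:
    print(d["score"],d["pixels"].sum(),*maskaxis(d["pixels"],.132,K,T))
cv2.imwrite("pics/w2.png",im)
```

```text
[0.53485212 0.25486888 0.25353894] 156.60530724138218 [ 14.7  27.1  86.3  -0.1  66.6 -51.9]
wrench_bar 0.74 [146.4 285.9] [0.4923 0.28   0.124 ]
stand_hole 0.94 [130.9 283.7] [0.4901 0.2805 0.012 ]
stand 0.89 [131.3 279.1] [0.4895 0.2751 0.    ]
wrench 0.72 [130.5 284.5] [0.4901 0.2815 0.012 ]
0.84 3600 [0.48581746 0.28167735] [0.49019351 0.2790495 ] (23.35588836669922, 128.9700164794922) 66.7462387084961 157.1169706130854
0.8 447 [0.43691142 0.39542282] [0.4374465  0.39543857] (17.920551300048828, 11.047395706176758) 66.73025512695312 70.45486680570343
```

View pics/w2.png

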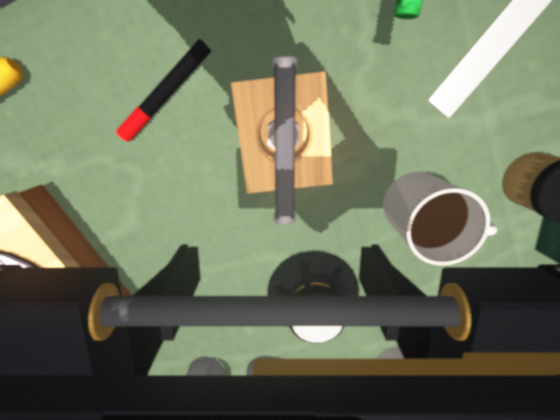

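>>> {"fn": "apply_moves", "kwargs": {
  "motion": [
    [[-0.075, 0.04, 0], [0, 0, 0], 1],
    [[-0.072, 0.039, 0], [0, 0, 0], 1],
    [[0, 0, -0.105], [0, 0, 0], 1],
    [[0, 0, -0.105], [0, 0, 0], 1],
    [[0, 0, -0.105], [0, 0, 0], 1],
    [[0, 0, -0.104], [0, 0, 0], 1],
    [[0, 0, 0], [0, 0, 0], 0],
    [[0, 0, 0], [0, 0, 0], 0],
    [[0, 0, 0], [0, 0, 0], 0],
    [[0, 0, 0], [0, 0, 0], 0],
    [[0, 0, 0], [0, 0, 0], 0],
    [[0, 0, 0], [0, 0, 0], 0]
  ],
  "squeeze": 50
}}

```text
time: 5.48
position: [0.4918, 0.2799, 0.1296]
ee_rot: [[-0.918, 0.396, 0.003], [0.396, 0.918, 0.001], [-0.003, 0.002, -1.0]]
force: [-0.2, -0.2, 0.1]
grip_width: 0.0551
gripper_force: 0.0
```

>>> {"fn": "apply_moves", "kwargs": {
  "motion": [
    [[0, 0, 0], [0, 0, 0], 0],
    [[0, 0, 0], [0, 0, 0], 0],
    [[0, 0, 0], [0, 0, 0], 0],
    [[0, 0, 0], [0, 0, 0], 0],
    [[0, 0, 0], [0, 0, 0], 0],
    [[0, 0, 0], [0, 0, 0], 0],
    [[0, 0, 0], [0, 0, 0], 0],
    [[0, 0, 0], [0, 0, 0], 0],
    [[0, 0, 0], [0, 0, 0], 0],
    [[0, 0, 0], [0, 0, 0], 0]
  ]
}}

```text
time: 6.32
position: [0.4908, 0.2796, 0.1278]
ee_rot: [[-0.918, 0.396, 0.0], [0.396, 0.918, 0.0], [0.0, 0.0, -1.0]]
force: [-0.2, 0.0, 0.5]
grip_width: 0.0153
gripper_force: 50.0
```

>>> {"fn": "apply_moves", "kwargs": {
  "motion": [
    [[0, 0, 0.09], [0, 0, 0], 0],
    [[0, 0, 0.09], [0, 0, 0], 0],
    [[0, 0, 0.09], [0, 0, 0], 0],
    [[0, 0, 0.09], [0, 0, 0], 0],
    [[0, 0, 0], [0, 0, 0], 0]
  ]
}}

```text
time: 6.73
position: [0.4935, 0.2806, 0.2406]
ee_rot: [[-0.918, 0.396, 0.009], [0.396, 0.918, 0.003], [-0.007, 0.007, -1.0]]
force: [0.9, 1.0, -1.5]
grip_width: 0.0157
gripper_force: 50.0
```

Run:
```python
from h import *
im,K,T=snap("wrist"); np.savez("w3.npz",im=im,K=K,T=T)
o=arm.observe();print(o["position"],o["force"],o["moment"],o["time"])
Rt=o["ee_rot"];p=o["position"];z=p[2]
for n,dz in(("wrench_bar",-.003),("wrench",-.115)):
    for d in arm.tip_of(n,"wrist"): print(n,round(d["score"],2),np.round(d["centre"],1),(Rt.T@(ray(d["centre"],z+dz,K,T)-p)).round(4))
for d in arm.masks_of("wrench","wrist")[:1]:
    m=d["pixels"];ys,xs=np.nonzero(m);print(d["score"],m.sum(),ys.min(),ys.max(),xs.min(),xs.max())
    for v in range(ys.min(),ys.max(),8):
        r=np.nonzero(m[v])[0]; print(v,r.min(),r.max(),end="; ")
cv2.imwrite("pics/w3.png",cv2.resize(im[100:320,180:380],None,fx=2.7,fy=2.7))
```

```text
[0.49231168 0.28009181 0.23806014] [ 0.67854014 -0.37584429 -3.49162641] [ 0.07574477 -0.15903096 -0.0081752 ] 6.7833
wrench_bar 0.6 [284.1 283.2] [-0.0038  0.0027  0.003 ]
wrench 0.94 [206.9 281.8] [-1.00e-04  3.00e-03  1.15e-01]
wrench 0.6 [ 16.9 370.1] [0.1374 0.0633 0.1146]
0.88 6876 145 358 256 302
145 271 274; 153 257 301; 161 258 300; 169 261 297; 177 261 297; 185 261 297; 193 261 297; 201 258 301; 209 257 301; 217 256 302; 225 258 302; 233 258 302; 241 262 296; 249 262 296; 257 262 296; 265 263 296; 273 263 296; 281 263 297; 289 263 296; Traceback (most recent call last):
  File "<stdin>", line 10, in <module>
    return umr_minimum(a, axis, None, out, keepdims, initial, where)
ValueError: zero-size array to reduction operation minimum which has no identity
```

>>> {"fn": "apply_moves", "kwargs": {
  "motion": [
    [[0.039, -0.109, 0], [0, 0, -0.075], 0],
    [[0.039, -0.109, 0], [0, 0, -0.075], 0],
    [[0.039, -0.109, 0], [0, 0, -0.075], 0],
    [[0.039, -0.109, 0], [0, 0, -0.075], 0],
    [[0.039, -0.109, 0], [0, 0, -0.075], 0],
    [[0.039, -0.109, 0], [0, 0, -0.075], 0],
    [[0.039, -0.109, 0], [0, 0, -0.075], 0],
    [[0.039, -0.109, 0], [0, 0, -0.075], 0],
    [[0.039, -0.109, 0], [0, 0, -0.075], 0],
    [[0.038, -0.106, 0], [0, 0, -0.075], 0],
    [[0, 0, 0], [0, 0, 0], 0],
    [[0, 0, 0], [0, 0, 0], 0],
    [[0, 0, 0], [0, 0, 0], 0]
  ]
}}

```text
time: 8.02
position: [0.6059, -0.0461, 0.2335]
ee_rot: [[0.015, 1.0, -0.005], [1.0, -0.015, 0.002], [0.002, -0.005, -1.0]]
force: [-0.4, 0.3, -2.4]
grip_width: 0.0158
gripper_force: 50.0
```

Run:
```python
from h import *
im,K,T=snap("wrist"); np.savez("w4.npz",im=im,K=K,T=T)
o=arm.observe();print(o["position"],o["force"],o["moment"],o["time"],np.degrees(np.arctan2(o["ee_rot"][1,0],o["ee_rot"][0,0])))
Rt=o["ee_rot"];p=o["position"];z=p[2]
for d in arm.tip_of("wrench","wrist"): print("wrench",round(d["score"],2),np.round(d["centre"],1),ray(d["centre"],z-.115,K,T).round(4))
for d in arm.tip_of("bolt_1","wrist"): print("bolt",round(d["score"],2),np.round(d["centre"],1),ray(d["centre"],.079,K,T).round(4))
c0=np.array([.5575,-.109]);R=rect(im,K,T,c0,.078,.12,2000)
q=circfit(R,2000,.056);print("ring",q[0],(c0+q[1:]).round(4))
cv2.imwrite("pics/w4.png",cv2.resize(im[60:300,120:440],None,fx=2.5,fy=2.5))
```

```text
[ 0.60594235 -0.04549397  0.23395243] [-0.14085226  0.58347325 -3.4705457 ] [-0.00814752 -0.11352951  0.02542015] 8.0667 89.23165447479869
wrench 0.82 [208.7 278.9] [ 0.6045 -0.0459  0.119 ]
bolt 0.77 [208.5 160.1] [ 0.4929 -0.0575  0.079 ]
ring 16.837109191359012 [ 0.5575 -0.1075]
```

View pics/w4.png

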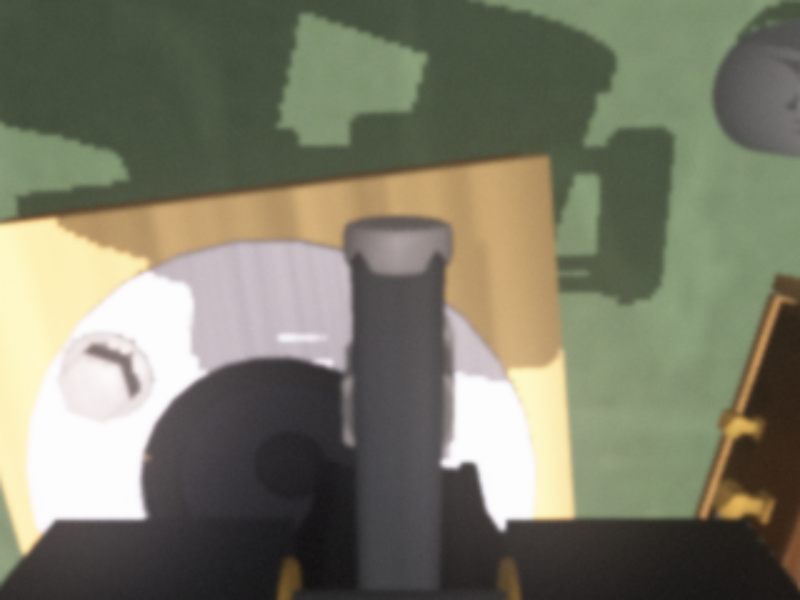

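>>> {"fn": "apply_moves", "kwargs": {
  "motion": [
    [[0.004, -0.001, -0.028], [0, 0, 0], 0],
    [[0, 0, -0.028], [0, 0, 0], 0],
    [[0, 0, -0.025], [0, 0, 0], 0],
    [[0, 0, 0], [0, 0, 0], 0],
    [[0, 0, 0], [0, 0, 0], 0]
  ]
}}

```text
time: 8.58
position: [0.608, -0.0464, 0.2104]
ee_rot: [[0.014, 1.0, -0.002], [1.0, -0.014, 0.001], [0.001, -0.002, -1.0]]
force: [0.2, -0.0, -2.5]
grip_width: 0.0154
gripper_force: 50.0
```

>>> {"fn": "apply_moves", "kwargs": {
  "motion": [
    [[0, 0, -0.01], [0, 0, 0], 0],
    [[0, 0, 0], [0, 0, 0], 0],
    [[0, 0, 0], [0, 0, 0], 0]
  ]
}}

```text
time: 8.83
position: [0.6088, -0.0469, 0.2086]
ee_rot: [[0.015, 1.0, 0.0], [1.0, -0.015, -0.0], [-0.0, 0.0, -1.0]]
force: [0.6, 0.6, -2.6]
grip_width: 0.0155
gripper_force: 50.0
```

```bash
cat > st.py <<'E'
from plant import arm
import numpy as np
o=arm.observe();R=o["ee_rot"]
print(o["position"].round(4),"yaw",np.degrees(np.arctan2(R[1,0],R[0,0])).round(2),"F",o["force"].round(2),"M",o["moment"].round(3),"t",o["time"],"tilt",R[:2,2].round(3),"q6",o["qpos"][5].round(1))
E
python3 st.py
```

```text
[ 0.6088 -0.0469  0.2086] yaw 89.17 F [ 0.65  0.62 -2.58] M [-0.038 -0.057 -0.043] t 8.8333 tilt [ 0. -0.] q6 -14.1
```

>>> {"fn": "apply_moves", "kwargs": {
  "motion": [
    [[0, 0, -0.01], [0, 0, 0], 0],
    [[0, 0, -0.008], [0, 0, 0], 0],
    [[0, 0, 0], [0, 0, 0], 0],
    [[0, 0, 0], [0, 0, 0], 0]
  ]
}}

```text
time: 9.17
position: [0.609, -0.0469, 0.2038]
ee_rot: [[0.014, 1.0, 0.001], [1.0, -0.014, -0.0], [-0.0, 0.001, -1.0]]
force: [-1.7, 0.8, 1.0]
grip_width: 0.0153
gripper_force: 50.0
```

```bash
python3 st.py
```

```text
[ 0.609  -0.0469  0.2038] yaw 89.17 F [-1.73  0.83  1.  ] M [0.15  0.035 0.003] t 9.1667 tilt [ 0.001 -0.   ] q6 -14.1
```

>>> {"fn": "apply_moves", "kwargs": {
  "motion": [
    [[-0.001, 0, -0.01], [0, 0, 0], 0],
    [[0, 0, 0], [0, 0, 0], 0],
    [[0, 0, 0], [0, 0, 0], 0]
  ]
}}

```text
time: 9.42
position: [0.608, -0.0467, 0.1996]
ee_rot: [[0.014, 1.0, -0.001], [1.0, -0.014, 0.0], [0.0, -0.001, -1.0]]
force: [0.2, 0.3, -2.8]
grip_width: 0.0153
gripper_force: 50.0
```

```bash
python3 st.py
```

```text
[ 0.608  -0.0467  0.1996] yaw 89.18 F [ 0.2   0.33 -2.75] M [ 0.135 -0.086  0.   ] t 9.4167 tilt [-0.001  0.   ] q6 -14.1
```

>>> {"fn": "apply_moves", "kwargs": {
  "motion": [
    [[0, 0, 0], [0, 0, -0.05], 0],
    [[0, 0, 0], [0, 0, -0.075], 0],
    [[0, 0, 0], [0, 0, -0.075], 0],
    [[0, 0, 0], [0, 0, -0.075], 0],
    [[0, 0, 0], [0, 0, -0.075], 0],
    [[0, 0, 0], [0, 0, -0.075], 0],
    [[0, 0, 0], [0, 0, -0.075], 0],
    [[0, 0, 0], [0, 0, -0.075], 0],
    [[0, 0, 0], [0, 0, -0.075], 0],
    [[0, 0, 0], [0, 0, -0.05], 0],
    [[0, 0, 0], [0, 0, 0], 0]
  ]
}}

```text
time: 10.33
position: [0.6081, -0.0465, 0.199]
ee_rot: [[0.898, 0.44, -0.001], [0.44, -0.898, 0.001], [-0.001, -0.001, -1.0]]
force: [0.4, 0.3, -5.2]
grip_width: 0.0158
gripper_force: 50.0
```

```bash
python3 st.py
```

```text
[ 0.6081 -0.0465  0.199 ] yaw 26.11 F [ 0.43  0.3  -5.16] M [ 0.241 -0.153  0.051] t 10.3333 tilt [-0.001  0.001] q6 49.0
```

>>> {"fn": "apply_moves", "kwargs": {
  "motion": [
    [[0, 0, 0], [0, 0, 0.045], 0],
    [[0, 0, 0.05], [0, 0, 0], 0],
    [[0, 0, 0.05], [0, 0, 0], 0],
    [[-0.048, -0.06, 0], [0, 0, 0.078], 0],
    [[-0.048, -0.06, 0], [0, 0, 0.078], 0],
    [[-0.048, -0.06, 0], [0, 0, 0.078], 0],
    [[-0.048, -0.06, 0], [0, 0, 0.078], 0],
    [[-0.048, -0.06, 0], [0, 0, 0.078], 0],
    [[-0.047, -0.058, 0], [0, 0, 0.078], 0],
    [[-0.047, -0.058, 0], [0, 0, 0.078], 0],
    [[0, 0, 0], [0, 0, 0], 0],
    [[0, 0, -0.03], [0, 0, 0], 0],
    [[0, 0, -0.03], [0, 0, 0], 0],
    [[0, 0, 0], [0, 0, 0], 0]
  ]
}}

```text
time: 11.5
position: [0.5073, -0.1704, 0.2098]
ee_rot: [[0.184, 0.983, -0.004], [0.983, -0.184, 0.002], [0.002, -0.004, -1.0]]
force: [0.7, 0.7, -3.8]
grip_width: 0.0159
gripper_force: 50.0
```

```bash
python3 st.py
```

```text
[ 0.5073 -0.1704  0.2098] yaw 79.39 F [ 0.73  0.74 -3.76] M [-0.032 -0.054 -0.022] t 11.5 tilt [-0.004  0.002] q6 -19.9
```

>>> {"fn": "apply_moves", "kwargs": {
  "motion": [
    [[0.002, -0.002, -0.01], [0, 0, 0], 0],
    [[0, 0, -0.01], [0, 0, 0], 0],
    [[0, 0, 0], [0, 0, 0], 0],
    [[0, 0, 0], [0, 0, 0], 0]
  ]
}}

```text
time: 11.83
position: [0.509, -0.1719, 0.2059]
ee_rot: [[0.184, 0.983, -0.0], [0.983, -0.184, 0.0], [0.0, -0.0, -1.0]]
force: [0.4, -0.8, -2.7]
grip_width: 0.0159
gripper_force: 50.0
```

```bash
python3 st.py
```

```text
[ 0.509  -0.1719  0.2059] yaw 79.41 F [ 0.37 -0.8  -2.72] M [-0.032 -0.068 -0.03 ] t 11.8333 tilt [-0.  0.] q6 -20.0
```

>>> {"fn": "apply_moves", "kwargs": {
  "motion": [
    [[-0.002, 0.001, -0.01], [0, 0, 0], 0],
    [[0, 0, -0.01], [0, 0, 0], 0],
    [[0, 0, 0], [0, 0, 0], 0],
    [[0, 0, 0], [0, 0, 0], 0]
  ]
}}

```text
time: 12.17
position: [0.5079, -0.1716, 0.1999]
ee_rot: [[0.185, 0.983, -0.001], [0.983, -0.185, 0.001], [0.0, -0.001, -1.0]]
force: [-0.2, 0.7, -3.6]
grip_width: 0.0155
gripper_force: 50.0
```

```bash
python3 st.py
```

```text
[ 0.5079 -0.1716  0.1999] yaw 79.37 F [-0.21  0.74 -3.59] M [ 0.188 -0.024 -0.04 ] t 12.1667 tilt [-0.001  0.001] q6 -20.0
```

>>> {"fn": "apply_moves", "kwargs": {
  "motion": [
    [[0, 0, 0], [0, 0, -0.05], 0],
    [[0, 0, 0], [0, 0, -0.075], 0],
    [[0, 0, 0], [0, 0, -0.075], 0],
    [[0, 0, 0], [0, 0, -0.075], 0],
    [[0, 0, 0], [0, 0, -0.075], 0],
    [[0, 0, 0], [0, 0, -0.075], 0],
    [[0, 0, 0], [0, 0, -0.075], 0],
    [[0, 0, 0], [0, 0, -0.075], 0],
    [[0, 0, 0], [0, 0, -0.075], 0],
    [[0, 0, 0], [0, 0, -0.05], 0],
    [[0, 0, 0], [0, 0, 0], 0]
  ]
}}

```text
time: 13.08
position: [0.508, -0.1715, 0.1995]
ee_rot: [[0.96, 0.28, -0.001], [0.28, -0.96, 0.001], [-0.0, -0.001, -1.0]]
force: [1.8, 1.2, -6.1]
grip_width: 0.0156
gripper_force: 50.0
```

```bash
python3 st.py
```

```text
[ 0.508  -0.1715  0.1995] yaw 16.29 F [ 1.78  1.23 -6.05] M [ 0.296 -0.157  0.051] t 13.0833 tilt [-0.001  0.001] q6 43.1
```

>>> {"fn": "apply_moves", "kwargs": {
  "motion": [
    [[0, 0, 0], [0, 0, 0.045], 0],
    [[0, 0, 0.05], [0, 0, 0], 0],
    [[0, 0, 0.05], [0, 0, 0], 0],
    [[0.053, 0.006, 0], [0, 0, 0.078], 0],
    [[0.053, 0.006, 0], [0, 0, 0.078], 0],
    [[0.053, 0.006, 0], [0, 0, 0.078], 0],
    [[0.053, 0.006, 0], [0, 0, 0.078], 0],
    [[0.053, 0.006, 0], [0, 0, 0.078], 0],
    [[0.054, 0.006, 0], [0, 0, 0.079], 0],
    [[0.054, 0.006, 0], [0, 0, 0.079], 0],
    [[0, 0, 0], [0, 0, 0], 0],
    [[0, 0, -0.03], [0, 0, 0], 0],
    [[0, 0, -0.03], [0, 0, 0], 0],
    [[0, 0, 0], [0, 0, 0], 0]
  ]
}}

```text
time: 14.25
position: [0.6174, -0.1587, 0.2091]
ee_rot: [[0.347, 0.938, -0.006], [0.938, -0.347, 0.002], [0.0, -0.007, -1.0]]
force: [-0.9, -0.5, -2.9]
grip_width: 0.0156
gripper_force: 50.0
```

```bash
python3 st.py
```

```text
[ 0.6174 -0.1587  0.2091] yaw 69.69 F [-0.94 -0.52 -2.92] M [ 0.046 -0.028  0.017] t 14.25 tilt [-0.006  0.002] q6 -4.1
```

>>> {"fn": "apply_moves", "kwargs": {
  "motion": [
    [[0.003, 0, -0.01], [0, 0, 0], 0],
    [[0, 0, -0.007], [0, 0, 0], 0],
    [[0, 0, 0], [0, 0, 0], 0],
    [[0, 0, 0], [0, 0, 0], 0]
  ]
}}

```text
time: 14.58
position: [0.6209, -0.1595, 0.2071]
ee_rot: [[0.347, 0.938, 0.0], [0.938, -0.347, -0.0], [-0.0, 0.0, -1.0]]
force: [0.4, -0.9, -2.5]
grip_width: 0.0157
gripper_force: 50.0
```

```bash
python3 st.py
```

```text
[ 0.6209 -0.1595  0.2071] yaw 69.72 F [ 0.36 -0.91 -2.48] M [-0.002  0.018  0.058] t 14.5833 tilt [ 0. -0.] q6 -4.1
```

>>> {"fn": "apply_moves", "kwargs": {
  "motion": [
    [[-0.001, 0, -0.01], [0, 0, 0], 0],
    [[0, 0, -0.007], [0, 0, 0], 0],
    [[0, 0, -0.007], [0, 0, 0], 0],
    [[0, 0, 0], [0, 0, 0], 0],
    [[0, 0, 0], [0, 0, 0], 0]
  ]
}}

```text
time: 15.0
position: [0.6205, -0.1591, 0.1996]
ee_rot: [[0.346, 0.938, -0.0], [0.938, -0.346, 0.0], [0.0, -0.001, -1.0]]
force: [-0.6, 0.5, -3.2]
grip_width: 0.0152
gripper_force: 50.0
```

```bash
python3 st.py
```

```text
[ 0.6205 -0.1591  0.1996] yaw 69.73 F [-0.58  0.5  -3.21] M [ 0.167 -0.052  0.005] t 15.0 tilt [-0.  0.] q6 -4.1
```

>>> {"fn": "apply_moves", "kwargs": {
  "motion": [
    [[0, 0, 0], [0, 0, -0.05], 0],
    [[0, 0, 0], [0, 0, -0.075], 0],
    [[0, 0, 0], [0, 0, -0.075], 0],
    [[0, 0, 0], [0, 0, -0.075], 0],
    [[0, 0, 0], [0, 0, -0.075], 0],
    [[0, 0, 0], [0, 0, -0.075], 0],
    [[0, 0, 0], [0, 0, -0.075], 0],
    [[0, 0, 0], [0, 0, -0.075], 0],
    [[0, 0, 0], [0, 0, -0.075], 0],
    [[0, 0, 0], [0, 0, -0.05], 0],
    [[0, 0, 0], [0, 0, 0], 0]
  ]
}}

```text
time: 15.92
position: [0.6206, -0.159, 0.199]
ee_rot: [[0.993, 0.116, -0.001], [0.116, -0.993, 0.001], [-0.001, -0.001, -1.0]]
force: [1.0, 1.6, -5.8]
grip_width: 0.0157
gripper_force: 50.0
```

```bash
python3 st.py
```

```text
[ 0.6206 -0.159   0.199 ] yaw 6.68 F [ 1.    1.63 -5.75] M [ 0.199 -0.116  0.07 ] t 15.9167 tilt [-0.001  0.001] q6 59.0
```

>>> {"fn": "apply_moves", "kwargs": {
  "motion": [
    [[0, 0, 0], [0, 0, 0.045], 0],
    [[0, 0, 0.05], [0, 0, 0], 0],
    [[0, 0, 0.05], [0, 0, 0], 0],
    [[-0.083, 0.067, 0], [0, 0, 0.065], 0],
    [[-0.083, 0.067, 0], [0, 0, 0.065], 0],
    [[-0.083, 0.067, 0], [0, 0, 0.065], 0],
    [[-0.083, 0.066, 0], [0, 0, 0.065], 0],
    [[-0.084, 0.066, 0], [0, 0, 0.065], 0],
    [[0, 0, 0], [0, 0, 0], 0],
    [[0, 0, -0.03], [0, 0, 0], 0],
    [[0, 0, -0.03], [0, 0, 0], 0],
    [[0, 0, 0], [0, 0, 0], 0],
    [[0, 0, 0], [0, 0, 0], 0]
  ]
}}

```text
time: 17.0
position: [0.4963, -0.06, 0.2109]
ee_rot: [[0.766, 0.643, -0.001], [0.643, -0.766, 0.0], [-0.001, -0.001, -1.0]]
force: [-0.7, 0.8, -2.9]
grip_width: 0.0155
gripper_force: 50.0
```

```bash
python3 st.py
```

```text
[ 0.4963 -0.06    0.2109] yaw 40.02 F [-0.71  0.84 -2.91] M [-0.049 -0.089 -0.01 ] t 17.0 tilt [-0.001  0.   ] q6 30.3
```

>>> {"fn": "apply_moves", "kwargs": {
  "motion": [
    [[-0.002, 0.002, -0.01], [0, 0, 0], 0],
    [[0, 0, -0.01], [0, 0, 0], 0],
    [[0, 0, -0.004], [0, 0, 0], 0],
    [[0, 0, 0], [0, 0, 0], 0],
    [[0, 0, 0], [0, 0, 0], 0]
  ]
}}

```text
time: 17.42
position: [0.4954, -0.0589, 0.2046]
ee_rot: [[0.766, 0.643, -0.0], [0.643, -0.766, 0.0], [-0.0, -0.0, -1.0]]
force: [0.4, -0.2, -3.2]
grip_width: 0.0153
gripper_force: 50.0
```

```bash
python3 st.py
```

```text
[ 0.4954 -0.0589  0.2046] yaw 40.03 F [ 0.42 -0.21 -3.16] M [-0.06  -0.073 -0.033] t 17.4167 tilt [-0.  0.] q6 30.3
```

>>> {"fn": "apply_moves", "kwargs": {
  "motion": [
    [[0, 0, -0.008], [0, 0, 0], 0],
    [[0, 0, -0.008], [0, 0, 0], 0],
    [[0, 0, 0], [0, 0, 0], 0],
    [[0, 0, 0], [0, 0, 0], 0]
  ]
}}

```text
time: 17.75
position: [0.4953, -0.0588, 0.1997]
ee_rot: [[0.766, 0.643, 0.0], [0.643, -0.766, 0.0], [0.0, -0.0, -1.0]]
force: [1.1, 0.1, -3.8]
grip_width: 0.0151
gripper_force: 50.0
```

```bash
python3 st.py
```

```text
[ 0.4953 -0.0588  0.1997] yaw 40.03 F [ 1.12  0.05 -3.8 ] M [ 0.039 -0.083  0.006] t 17.75 tilt [0. 0.] q6 30.3
```

>>> {"fn": "apply_moves", "kwargs": {
  "motion": [
    [[0, 0, 0], [0, 0, -0.05], 0],
    [[0, 0, 0], [0, 0, -0.075], 0],
    [[0, 0, 0], [0, 0, -0.075], 0],
    [[0, 0, 0], [0, 0, -0.075], 0],
    [[0, 0, 0], [0, 0, -0.075], 0],
    [[0, 0, 0], [0, 0, -0.075], 0],
    [[0, 0, 0], [0, 0, -0.075], 0],
    [[0, 0, 0], [0, 0, -0.075], 0],
    [[0, 0, 0], [0, 0, -0.075], 0],
    [[0, 0, 0], [0, 0, -0.05], 0],
    [[0, 0, 0], [0, 0, 0], 0]
  ]
}}

```text
time: 18.67
position: [0.4955, -0.0588, 0.1995]
ee_rot: [[0.92, -0.391, 0.0], [-0.391, -0.92, 0.0], [0.0, -0.0, -1.0]]
force: [2.2, -0.4, -6.6]
grip_width: 0.0154
gripper_force: 50.0
```

```bash
python3 st.py
```

```text
[ 0.4955 -0.0588  0.1995] yaw -23.02 F [ 2.23 -0.41 -6.61] M [ 0.11  -0.228  0.031] t 18.6667 tilt [0. 0.] q6 93.4
```

>>> {"fn": "apply_moves", "kwargs": {
  "motion": [
    [[0, 0, 0], [0, 0, 0.045], 0],
    [[0, 0, 0.05], [0, 0, 0], 0],
    [[0, 0, 0.05], [0, 0, 0], 0],
    [[0.047, 0.005, 0], [0, 0, 0.071], 0],
    [[0.047, 0.005, 0], [0, 0, 0.071], 0],
    [[0.047, 0.005, 0], [0, 0, 0.071], 0],
    [[0.047, 0.005, 0], [0, 0, 0.071], 0],
    [[0.047, 0.005, 0], [0, 0, 0.071], 0],
    [[0.047, 0.005, 0], [0, 0, 0.071], 0],
    [[0.047, 0.005, 0], [0, 0, 0.071], 0],
    [[0.047, 0.005, 0], [0, 0, 0.071], 0],
    [[0, 0, 0], [0, 0, 0], 0],
    [[0, 0, -0.03], [0, 0, 0], 0],
    [[0, 0, -0.03], [0, 0, 0], 0],
    [[0, 0, 0], [0, 0, 0], 0],
    [[0, 0, 0], [0, 0, 0], 0]
  ]
}}

```text
time: 20.0
position: [0.6062, -0.0467, 0.2104]
ee_rot: [[0.847, 0.532, -0.004], [0.532, -0.847, 0.001], [-0.003, -0.003, -1.0]]
force: [-0.9, -0.5, -2.8]
grip_width: 0.0154
gripper_force: 50.0
```

```bash
python3 st.py
```

```text
[ 0.6062 -0.0467  0.2104] yaw 32.15 F [-0.92 -0.52 -2.75] M [-0.     0.031  0.004] t 20.0 tilt [-0.004  0.001] q6 42.9
```

>>> {"fn": "apply_moves", "kwargs": {
  "motion": [
    [[0.001, 0, -0.01], [0, 0, 0], 0],
    [[0, 0, -0.01], [0, 0, 0], 0],
    [[0, 0, 0], [0, 0, 0], 0],
    [[0, 0, 0], [0, 0, 0], 0]
  ]
}}

```text
time: 20.33
position: [0.6082, -0.0469, 0.2058]
ee_rot: [[0.846, 0.533, -0.0], [0.533, -0.846, 0.0], [-0.0, -0.0, -1.0]]
force: [0.1, -0.2, -3.6]
grip_width: 0.0157
gripper_force: 50.0
```

```bash
python3 st.py
```

```text
[ 0.6082 -0.0469  0.2058] yaw 32.19 F [ 0.05 -0.21 -3.63] M [-0.05  -0.064  0.01 ] t 20.3333 tilt [-0.  0.] q6 42.9
```

>>> {"fn": "apply_moves", "kwargs": {
  "motion": [
    [[0, 0, -0.01], [0, 0, 0], 0],
    [[0, 0, -0.01], [0, 0, 0], 0],
    [[0, 0, 0], [0, 0, 0], 0],
    [[0, 0, 0], [0, 0, 0], 0]
  ]
}}

```text
time: 20.67
position: [0.6082, -0.0467, 0.1995]
ee_rot: [[0.846, 0.533, -0.001], [0.533, -0.846, 0.0], [-0.0, -0.001, -1.0]]
force: [-0.6, 0.2, -3.9]
grip_width: 0.0155
gripper_force: 50.0
```

```bash
python3 st.py
```

```text
[ 0.6082 -0.0467  0.1995] yaw 32.2 F [-0.58  0.23 -3.91] M [ 0.082 -0.026  0.027] t 20.6667 tilt [-0.001  0.   ] q6 42.9
```

>>> {"fn": "apply_moves", "kwargs": {
  "motion": [
    [[0, 0, 0], [0, 0, -0.055], 0],
    [[0, 0, 0], [0, 0, -0.055], 0],
    [[0, 0, 0], [0, 0, -0.055], 0],
    [[0, 0, 0], [0, 0, -0.055], 0],
    [[0, 0, 0], [0, 0, -0.055], 0],
    [[0, 0, 0], [0, 0, -0.055], 0],
    [[0, 0, 0], [0, 0, 0], 0],
    [[0, 0, 0], [0, 0, 0], 0]
  ]
}}

```text
time: 21.33
position: [0.6083, -0.0466, 0.1995]
ee_rot: [[0.999, 0.046, -0.0], [0.046, -0.999, 0.0], [-0.0, -0.0, -1.0]]
force: [-0.3, 1.0, -5.0]
grip_width: 0.0156
gripper_force: 50.0
```

```bash
python3 st.py
```

```text
[ 0.6083 -0.0466  0.1995] yaw 2.63 F [-0.28  1.04 -4.99] M [ 0.214 -0.115  0.048] t 21.3333 tilt [-0.  0.] q6 72.5
```

>>> {"fn": "apply_moves", "kwargs": {
  "motion": [
    [[0, 0, 0], [0, 0, -0.033], 0],
    [[0, 0, 0], [0, 0, -0.033], 0],
    [[0, 0, 0], [0, 0, 0], 0]
  ]
}}

```text
time: 21.58
position: [0.6083, -0.0467, 0.1994]
ee_rot: [[0.998, -0.059, -0.0], [-0.059, -0.998, 0.0], [-0.0, -0.0, -1.0]]
force: [0.2, 0.9, -5.4]
grip_width: 0.0155
gripper_force: 50.0
```

```bash
python3 st.py
```

```text
[ 0.6083 -0.0467  0.1994] yaw -3.37 F [ 0.2   0.86 -5.41] M [ 0.2   -0.118  0.097] t 21.5833 tilt [-0.  0.] q6 78.5
```

>>> {"fn": "apply_moves", "kwargs": {
  "motion": [
    [[0, 0, 0], [0, 0, -0.033], 0],
    [[0, 0, 0], [0, 0, -0.033], 0],
    [[0, 0, 0], [0, 0, 0], 0]
  ]
}}

```text
time: 21.83
position: [0.6083, -0.0467, 0.1994]
ee_rot: [[0.987, -0.161, -0.001], [-0.161, -0.987, 0.0], [-0.001, -0.0, -1.0]]
force: [1.5, 0.9, -5.9]
grip_width: 0.0152
gripper_force: 50.0
```

```bash
python3 st.py
```

```text
[ 0.6083 -0.0467  0.1994] yaw -9.28 F [ 1.48  0.89 -5.86] M [ 0.22  -0.221  0.131] t 21.8333 tilt [-0.001  0.   ] q6 84.4
```

>>> {"fn": "apply_moves", "kwargs": {
  "motion": [
    [[0, 0, 0], [0, 0, -0.033], 0],
    [[0, 0, 0], [0, 0, -0.033], 0],
    [[0, 0, 0], [0, 0, 0], 0]
  ]
}}

```text
time: 22.08
position: [0.6082, -0.0467, 0.1994]
ee_rot: [[0.965, -0.262, -0.001], [-0.262, -0.965, 0.0], [-0.001, -0.0, -1.0]]
force: [1.0, 0.4, -6.4]
grip_width: 0.0151
gripper_force: 50.0
```

```bash
python3 st.py
```

```text
[ 0.6082 -0.0467  0.1994] yaw -15.19 F [ 0.97  0.42 -6.4 ] M [ 0.238 -0.195  0.086] t 22.0833 tilt [-0.001  0.   ] q6 90.3
```

>>> {"fn": "apply_moves", "kwargs": {
  "motion": [
    [[0, 0, 0], [0, 0, -0.033], 0],
    [[0, 0, 0], [0, 0, -0.033], 0],
    [[0, 0, 0], [0, 0, 0], 0]
  ]
}}

```text
time: 22.33
position: [0.6082, -0.0468, 0.1994]
ee_rot: [[0.933, -0.36, -0.001], [-0.36, -0.933, 0.0], [-0.001, -0.0, -1.0]]
force: [0.7, 1.5, -7.8]
grip_width: 0.0155
gripper_force: 50.0
```

```bash
python3 st.py
```

```text
[ 0.6082 -0.0468  0.1994] yaw -21.12 F [ 0.68  1.51 -7.8 ] M [ 0.251 -0.246  0.126] t 22.3333 tilt [-0.001  0.   ] q6 96.2
```

>>> {"fn": "apply_moves", "kwargs": {
  "motion": [
    [[0, 0, 0], [0, 0, -0.033], 0],
    [[0, 0, 0], [0, 0, -0.033], 0],
    [[0, 0, 0], [0, 0, 0], 0]
  ]
}}

```text
time: 22.58
position: [0.6082, -0.0468, 0.1994]
ee_rot: [[0.891, -0.455, -0.001], [-0.455, -0.891, 0.0], [-0.001, 0.0, -1.0]]
force: [0.8, 0.6, -9.2]
grip_width: 0.0155
gripper_force: 50.0
```

```bash
python3 st.py
```

```text
[ 0.6082 -0.0468  0.1994] yaw -27.05 F [ 0.76  0.62 -9.2 ] M [ 0.252 -0.23   0.034] t 22.5833 tilt [-0.001  0.   ] q6 102.2
```

>>> {"fn": "apply_moves", "kwargs": {
  "motion": [
    [[0, 0, 0], [0, 0, -0.033], 0],
    [[0, 0, 0], [0, 0, -0.033], 0],
    [[0, 0, 0], [0, 0, 0], 0]
  ]
}}

```text
time: 22.83
position: [0.6082, -0.0468, 0.1995]
ee_rot: [[0.839, -0.544, -0.001], [-0.544, -0.839, 0.0], [-0.001, 0.0, -1.0]]
force: [0.7, 0.2, -9.7]
grip_width: 0.0152
gripper_force: 50.1
```

```bash
python3 st.py
```

```text
[ 0.6082 -0.0468  0.1995] yaw -32.94 F [ 0.69  0.22 -9.72] M [ 0.257 -0.247  0.238] t 22.8333 tilt [-0.001  0.   ] q6 108.1
```

>>> {"fn": "apply_moves", "kwargs": {
  "motion": [
    [[0, 0, 0], [0, 0, -0.02], 0],
    [[0, 0, 0], [0, 0, -0.02], 0],
    [[0, 0, 0], [0, 0, 0], 0],
    [[0, 0, 0], [0, 0, 0], 0]
  ]
}}

```text
time: 23.17
position: [0.6082, -0.0468, 0.1996]
ee_rot: [[0.804, -0.595, -0.001], [-0.595, -0.804, -0.0], [-0.0, 0.0, -1.0]]
force: [0.6, 0.3, -8.9]
grip_width: 0.0153
gripper_force: 50.2
```

```bash
python3 st.py
```

```text
[ 0.6082 -0.0468  0.1996] yaw -36.5 F [ 0.64  0.32 -8.87] M [ 0.254 -0.309  0.482] t 23.1667 tilt [-0.001 -0.   ] q6 111.6
```

>>> {"fn": "apply_moves", "kwargs": {
  "motion": [
    [[0, 0, 0], [0, 0, 0.05], 0],
    [[0, 0, 0], [0, 0, 0.05], 0],
    [[0, 0, 0.05], [0, 0, 0], 0],
    [[0, 0, 0.05], [0, 0, 0], 0],
    [[-0.042, -0.052, 0], [0, 0, 0.07], 0],
    [[-0.042, -0.052, 0], [0, 0, 0.07], 0],
    [[-0.042, -0.052, 0], [0, 0, 0.07], 0],
    [[-0.042, -0.052, 0], [0, 0, 0.07], 0],
    [[-0.042, -0.052, 0], [0, 0, 0.07], 0],
    [[-0.042, -0.052, 0], [0, 0, 0.07], 0],
    [[-0.041, -0.052, 0], [0, 0, 0.07], 0],
    [[-0.041, -0.052, 0], [0, 0, 0.07], 0],
    [[0, 0, 0], [0, 0, 0], 0],
    [[0, 0, -0.03], [0, 0, 0], 0],
    [[0, 0, -0.03], [0, 0, 0], 0],
    [[0, 0, 0], [0, 0, 0], 0],
    [[0, 0, 0], [0, 0, 0], 0],
    [[0, 0, -0.014], [0, 0, 0], 0],
    [[0, 0, 0], [0, 0, 0], 0],
    [[0, 0, 0], [0, 0, 0], 0]
  ]
}}

```text
time: 24.83
position: [0.5083, -0.1712, 0.2074]
ee_rot: [[0.923, 0.386, -0.0], [0.386, -0.923, 0.0], [-0.0, -0.0, -1.0]]
force: [0.7, 0.8, -3.4]
grip_width: 0.0153
gripper_force: 50.0
```

```bash
python3 st.py
```

```text
[ 0.5083 -0.1712  0.2074] yaw 22.7 F [ 0.68  0.82 -3.45] M [-0.028  0.027 -0.024] t 24.8333 tilt [-0.  0.] q6 36.7
```

>>> {"fn": "apply_moves", "kwargs": {
  "motion": [
    [[0, 0, -0.01], [0, 0, 0], 0],
    [[0, 0, -0.008], [0, 0, 0], 0],
    [[0, 0, -0.008], [0, 0, 0], 0],
    [[0, 0, 0], [0, 0, 0], 0],
    [[0, 0, 0], [0, 0, 0], 0]
  ]
}}

```text
time: 25.25
position: [0.5081, -0.1715, 0.1996]
ee_rot: [[0.923, 0.385, -0.0], [0.385, -0.923, 0.0], [-0.0, -0.001, -1.0]]
force: [-0.3, 0.8, -3.0]
grip_width: 0.0154
gripper_force: 50.0
```

```bash
python3 st.py
```

```text
[ 0.5081 -0.1715  0.1996] yaw 22.66 F [-0.26  0.84 -2.96] M [ 0.076 -0.025  0.001] t 25.25 tilt [-0.  0.] q6 36.7
```

>>> {"fn": "apply_moves", "kwargs": {
  "motion": [
    [[0, 0, 0], [0, 0, -0.055], 0],
    [[0, 0, 0], [0, 0, -0.055], 0],
    [[0, 0, 0], [0, 0, -0.055], 0],
    [[0, 0, 0], [0, 0, -0.055], 0],
    [[0, 0, 0], [0, 0, -0.055], 0],
    [[0, 0, 0], [0, 0, -0.055], 0],
    [[0, 0, 0], [0, 0, 0], 0],
    [[0, 0, 0], [0, 0, 0], 0]
  ]
}}

```text
time: 25.92
position: [0.5081, -0.1714, 0.1996]
ee_rot: [[0.993, -0.12, -0.0], [-0.12, -0.993, 0.001], [-0.0, -0.001, -1.0]]
force: [0.9, 1.0, -4.7]
grip_width: 0.0157
gripper_force: 50.0
```

```bash
python3 st.py
```

```text
[ 0.5081 -0.1714  0.1996] yaw -6.92 F [ 0.89  0.98 -4.66] M [ 0.234 -0.173  0.005] t 25.9167 tilt [-0.     0.001] q6 66.3
```

8° steps now.

>>> {"fn": "apply_moves", "kwargs": {
  "motion": [
    [[0, 0, 0], [0, 0, -0.044], 0],
    [[0, 0, 0], [0, 0, -0.044], 0],
    [[0, 0, 0], [0, 0, 0], 0],
    [[0, 0, 0], [0, 0, 0], 0]
  ]
}}

```text
time: 26.25
position: [0.5081, -0.1715, 0.1996]
ee_rot: [[0.967, -0.255, -0.0], [-0.255, -0.967, 0.0], [-0.0, -0.0, -1.0]]
force: [0.8, 1.0, -6.1]
grip_width: 0.0151
gripper_force: 50.0
```

```bash
python3 st.py
```

```text
[ 0.5081 -0.1715  0.1996] yaw -14.79 F [ 0.79  1.04 -6.1 ] M [ 0.197 -0.18   0.044] t 26.25 tilt [-0.  0.] q6 74.2
```

>>> {"fn": "apply_moves", "kwargs": {
  "motion": [
    [[0, 0, 0], [0, 0, -0.044], 0],
    [[0, 0, 0], [0, 0, -0.044], 0],
    [[0, 0, 0], [0, 0, 0], 0],
    [[0, 0, 0], [0, 0, 0], 0]
  ]
}}

```text
time: 26.58
position: [0.5081, -0.1715, 0.1996]
ee_rot: [[0.923, -0.386, -0.0], [-0.386, -0.923, 0.0], [-0.001, -0.0, -1.0]]
force: [0.8, 2.0, -7.1]
grip_width: 0.0155
gripper_force: 50.0
```

```bash
python3 st.py
```

```text
[ 0.5081 -0.1715  0.1996] yaw -22.7 F [ 0.85  2.01 -7.09] M [ 0.231 -0.171  0.068] t 26.5833 tilt [-0.  0.] q6 82.1
```

>>> {"fn": "apply_moves", "kwargs": {
  "motion": [
    [[0, 0, 0], [0, 0, -0.044], 0],
    [[0, 0, 0], [0, 0, -0.044], 0],
    [[0, 0, 0], [0, 0, 0], 0],
    [[0, 0, 0], [0, 0, 0], 0]
  ]
}}

```text
time: 26.92
position: [0.508, -0.1715, 0.1996]
ee_rot: [[0.861, -0.509, -0.0], [-0.509, -0.861, 0.0], [-0.001, -0.0, -1.0]]
force: [1.1, 0.7, -8.1]
grip_width: 0.0153
gripper_force: 50.0
```

```bash
python3 st.py
```

```text
[ 0.508  -0.1715  0.1996] yaw -30.61 F [ 1.09  0.72 -8.09] M [ 0.201 -0.193  0.057] t 26.9167 tilt [-0.  0.] q6 90.0
```

>>> {"fn": "apply_moves", "kwargs": {
  "motion": [
    [[0, 0, 0], [0, 0, -0.044], 0],
    [[0, 0, 0], [0, 0, -0.044], 0],
    [[0, 0, 0], [0, 0, 0], 0],
    [[0, 0, 0], [0, 0, 0], 0]
  ]
}}

```text
time: 27.25
position: [0.508, -0.1716, 0.1996]
ee_rot: [[0.783, -0.623, -0.0], [-0.623, -0.783, 0.0], [-0.0, 0.0, -1.0]]
force: [-0.1, 1.2, -8.6]
grip_width: 0.0154
gripper_force: 50.0
```

```bash
python3 st.py
```

```text
[ 0.508  -0.1716  0.1996] yaw -38.5 F [-0.09  1.23 -8.57] M [ 0.207 -0.26   0.189] t 27.25 tilt [-0.  0.] q6 97.9
```

>>> {"fn": "apply_moves", "kwargs": {
  "motion": [
    [[0, 0, 0], [0, 0, -0.025], 0],
    [[0, 0, 0], [0, 0, -0.025], 0],
    [[0, 0, 0], [0, 0, 0], 0],
    [[0, 0, 0], [0, 0, 0], 0]
  ]
}}

```text
time: 27.58
position: [0.5081, -0.1716, 0.1997]
ee_rot: [[0.731, -0.682, -0.001], [-0.682, -0.731, -0.0], [-0.0, 0.0, -1.0]]
force: [0.4, 0.2, -8.7]
grip_width: 0.0155
gripper_force: 50.3
```

```bash
python3 st.py
```

```text
[ 0.5081 -0.1716  0.1997] yaw -43.0 F [ 0.42  0.19 -8.74] M [ 0.184 -0.258  0.539] t 27.5833 tilt [-0.001 -0.   ] q6 102.4
```

>>> {"fn": "apply_moves", "kwargs": {
  "motion": [
    [[0, 0, 0], [0, 0, 0.05], 0],
    [[0, 0, 0], [0, 0, 0.05], 0],
    [[0, 0, 0.05], [0, 0, 0], 0],
    [[0, 0, 0.05], [0, 0, 0], 0],
    [[0.053, 0.006, 0], [0, 0, 0.075], 0],
    [[0.053, 0.006, 0], [0, 0, 0.075], 0],
    [[0.053, 0.006, 0], [0, 0, 0.075], 0],
    [[0.053, 0.006, 0], [0, 0, 0.075], 0],
    [[0.054, 0.006, 0], [0, 0, 0.075], 0],
    [[0.054, 0.006, 0], [0, 0, 0.075], 0],
    [[0.054, 0.006, 0], [0, 0, 0.075], 0],
    [[0, 0, 0], [0, 0, 0], 0],
    [[0, 0, -0.03], [0, 0, 0], 0],
    [[0, 0, -0.03], [0, 0, 0], 0],
    [[0, 0, 0], [0, 0, 0], 0],
    [[0, 0, 0], [0, 0, 0], 0],
    [[0, 0, -0.014], [0, 0, 0], 0],
    [[0, 0, 0], [0, 0, 0], 0],
    [[0, 0, 0], [0, 0, 0], 0]
  ]
}}

```text
time: 29.17
position: [0.6201, -0.1591, 0.2076]
ee_rot: [[0.974, 0.225, -0.0], [0.225, -0.974, 0.0], [-0.0, -0.0, -1.0]]
force: [-0.1, -0.4, -2.8]
grip_width: 0.0152
gripper_force: 50.0
```

```bash
python3 st.py
```

```text
[ 0.6201 -0.1591  0.2076] yaw 13.01 F [-0.1  -0.42 -2.83] M [ 0.031 -0.004 -0.009] t 29.1667 tilt [-0.  0.] q6 52.6
```

>>> {"fn": "apply_moves", "kwargs": {
  "motion": [
    [[0.001, 0, -0.01], [0, 0, 0], 0],
    [[0, 0, -0.008], [0, 0, 0], 0],
    [[0, 0, -0.008], [0, 0, 0], 0],
    [[0, 0, 0], [0, 0, 0], 0],
    [[0, 0, 0], [0, 0, 0], 0]
  ]
}}

```text
time: 29.58
position: [0.6206, -0.1589, 0.1995]
ee_rot: [[0.974, 0.226, -0.001], [0.226, -0.974, 0.0], [-0.0, -0.0, -1.0]]
force: [-0.9, -1.0, -2.8]
grip_width: 0.0157
gripper_force: 50.0
```

```bash
python3 st.py
```

```text
[ 0.6206 -0.1589  0.1995] yaw 13.04 F [-0.87 -1.01 -2.83] M [-0.008 -0.028  0.003] t 29.5833 tilt [-0.001  0.   ] q6 52.6
```

>>> {"fn": "apply_moves", "kwargs": {
  "motion": [
    [[0, 0, 0], [0, 0, -0.055], 0],
    [[0, 0, 0], [0, 0, -0.055], 0],
    [[0, 0, 0], [0, 0, -0.055], 0],
    [[0, 0, 0], [0, 0, -0.055], 0],
    [[0, 0, 0], [0, 0, -0.055], 0],
    [[0, 0, 0], [0, 0, -0.055], 0],
    [[0, 0, 0], [0, 0, 0], 0],
    [[0, 0, 0], [0, 0, 0], 0]
  ]
}}

```text
time: 30.25
position: [0.6207, -0.1589, 0.1997]
ee_rot: [[0.959, -0.285, -0.0], [-0.285, -0.959, 0.0], [-0.0, -0.0, -1.0]]
force: [0.6, 0.4, -4.6]
grip_width: 0.0153
gripper_force: 50.0
```

```bash
python3 st.py
```

```text
[ 0.6207 -0.1589  0.1997] yaw -16.54 F [ 0.63  0.35 -4.61] M [ 0.088 -0.109  0.034] t 30.25 tilt [-0.  0.] q6 82.2
```

>>> {"fn": "apply_moves", "kwargs": {
  "motion": [
    [[0, 0, 0], [0, 0, -0.044], 0],
    [[0, 0, 0], [0, 0, -0.044], 0],
    [[0, 0, 0], [0, 0, 0], 0],
    [[0, 0, 0], [0, 0, 0], 0]
  ]
}}

```text
time: 30.58
position: [0.6207, -0.159, 0.1996]
ee_rot: [[0.911, -0.413, -0.0], [-0.413, -0.911, 0.0], [-0.0, -0.0, -1.0]]
force: [0.8, 0.6, -5.8]
grip_width: 0.0154
gripper_force: 50.0
```

```bash
python3 st.py
```

```text
[ 0.6207 -0.159   0.1996] yaw -24.41 F [ 0.78  0.56 -5.8 ] M [ 0.08  -0.093  0.02 ] t 30.5833 tilt [-0.  0.] q6 90.1
```

>>> {"fn": "apply_moves", "kwargs": {
  "motion": [
    [[0, 0, 0], [0, 0, -0.044], 0],
    [[0, 0, 0], [0, 0, -0.044], 0],
    [[0, 0, 0], [0, 0, 0], 0],
    [[0, 0, 0], [0, 0, 0], 0]
  ]
}}

```text
time: 30.92
position: [0.6206, -0.159, 0.1996]
ee_rot: [[0.845, -0.535, -0.0], [-0.535, -0.845, 0.0], [-0.0, -0.0, -1.0]]
force: [0.5, 0.3, -6.2]
grip_width: 0.0152
gripper_force: 50.0
```

```bash
python3 st.py
```

```text
[ 0.6206 -0.159   0.1996] yaw -32.32 F [ 0.53  0.26 -6.15] M [ 0.071 -0.1   -0.017] t 30.9167 tilt [-0.  0.] q6 98.0
```

>>> {"fn": "apply_moves", "kwargs": {
  "motion": [
    [[0, 0, 0], [0, 0, -0.044], 0],
    [[0, 0, 0], [0, 0, -0.044], 0],
    [[0, 0, 0], [0, 0, 0], 0],
    [[0, 0, 0], [0, 0, 0], 0]
  ]
}}

```text
time: 31.25
position: [0.6206, -0.159, 0.1996]
ee_rot: [[0.763, -0.646, -0.0], [-0.646, -0.763, 0.0], [-0.0, 0.0, -1.0]]
force: [-0.2, -0.2, -6.8]
grip_width: 0.0159
gripper_force: 50.0
```

```bash
python3 st.py
```

```text
[ 0.6206 -0.159   0.1996] yaw -40.23 F [-0.23 -0.22 -6.82] M [ 0.018 -0.166  0.026] t 31.25 tilt [-0.  0.] q6 105.9
```

>>> {"fn": "apply_moves", "kwargs": {
  "motion": [
    [[0, 0, 0], [0, 0, -0.044], 0],
    [[0, 0, 0], [0, 0, -0.044], 0],
    [[0, 0, 0], [0, 0, 0], 0],
    [[0, 0, 0], [0, 0, 0], 0]
  ]
}}

```text
time: 31.58
position: [0.6206, -0.159, 0.1997]
ee_rot: [[0.668, -0.744, -0.0], [-0.744, -0.668, -0.0], [-0.0, 0.0, -1.0]]
force: [0.9, -0.6, -7.3]
grip_width: 0.0154
gripper_force: 50.1
```

```bash
python3 st.py
```

```text
[ 0.6206 -0.159   0.1997] yaw -48.1 F [ 0.93 -0.56 -7.26] M [ 0.083 -0.137  0.44 ] t 31.5833 tilt [-0. -0.] q6 113.8
```

>>> {"fn": "apply_moves", "kwargs": {
  "motion": [
    [[0, 0, 0], [0, 0, 0.05], 0],
    [[0, 0, 0], [0, 0, 0.05], 0],
    [[0, 0, 0.05], [0, 0, 0], 0],
    [[0, 0, 0.05], [0, 0, 0], 0],
    [[-0.035, 0.028, 0], [0, 0, 0.076], 0],
    [[-0.035, 0.028, 0], [0, 0, 0.076], 0],
    [[-0.035, 0.028, 0], [0, 0, 0.076], 0],
    [[-0.035, 0.028, 0], [0, 0, 0.076], 0],
    [[-0.035, 0.028, 0], [0, 0, 0.076], 0],
    [[-0.035, 0.028, 0], [0, 0, 0.076], 0],
    [[-0.035, 0.028, 0], [0, 0, 0.076], 0],
    [[-0.035, 0.028, 0], [0, 0, 0.076], 0],
    [[-0.035, 0.028, 0], [0, 0, 0.077], 0],
    [[-0.034, 0.028, 0], [0, 0, 0.077], 0],
    [[-0.034, 0.027, 0], [0, 0, 0.077], 0],
    [[-0.034, 0.027, 0], [0, 0, 0.077], 0],
    [[0, 0, -0.03], [0, 0, 0], 0],
    [[0, 0, -0.03], [0, 0, 0], 0],
    [[0, 0, 0], [0, 0, 0], 0],
    [[0, 0, 0], [0, 0, 0], 0]
  ]
}}

```text
time: 33.25
position: [0.4961, -0.0593, 0.2112]
ee_rot: [[0.731, 0.682, -0.001], [0.682, -0.731, 0.0], [-0.0, -0.001, -1.0]]
force: [0.5, 0.3, -3.3]
grip_width: 0.0159
gripper_force: 50.0
```

```bash
python3 st.py
```

```text
[ 0.4961 -0.0593  0.2112] yaw 43.01 F [ 0.47  0.31 -3.3 ] M [-0.026 -0.081  0.006] t 33.25 tilt [-0.001  0.   ] q6 27.3
```

>>> {"fn": "apply_moves", "kwargs": {
  "motion": [
    [[-0.001, 0.001, -0.01], [0, 0, 0], 0],
    [[0, 0, -0.01], [0, 0, 0], 0],
    [[0, 0, -0.01], [0, 0, 0], 0],
    [[0, 0, -0.009], [0, 0, 0], 0],
    [[0, 0, 0], [0, 0, 0], 0],
    [[0, 0, 0], [0, 0, 0], 0]
  ]
}}

```text
time: 33.75
position: [0.4954, -0.0585, 0.1999]
ee_rot: [[0.73, 0.683, -0.0], [0.683, -0.73, 0.0], [0.0, -0.0, -1.0]]
force: [-0.4, -0.4, -2.9]
grip_width: 0.0153
gripper_force: 50.0
```

```bash
python3 st.py
```

```text
[ 0.4954 -0.0585  0.1999] yaw 43.09 F [-0.4  -0.37 -2.95] M [-0.009 -0.145  0.02 ] t 33.75 tilt [-0.  0.] q6 27.3
```

>>> {"fn": "apply_moves", "kwargs": {
  "motion": [
    [[0, 0, 0], [0, 0, -0.055], 0],
    [[0, 0, 0], [0, 0, -0.055], 0],
    [[0, 0, 0], [0, 0, -0.055], 0],
    [[0, 0, 0], [0, 0, -0.055], 0],
    [[0, 0, 0], [0, 0, -0.055], 0],
    [[0, 0, 0], [0, 0, -0.055], 0],
    [[0, 0, 0], [0, 0, 0], 0],
    [[0, 0, 0], [0, 0, 0], 0]
  ]
}}

```text
time: 34.42
position: [0.4955, -0.0585, 0.2001]
ee_rot: [[0.972, 0.234, 0.0], [0.234, -0.972, 0.0], [0.0, 0.0, -1.0]]
force: [0.8, -0.2, -4.7]
grip_width: 0.0153
gripper_force: 50.0
```

```bash
python3 st.py
```

```text
[ 0.4955 -0.0585  0.2001] yaw 13.52 F [ 0.8  -0.24 -4.69] M [ 0.012 -0.26   0.035] t 34.4167 tilt [0. 0.] q6 56.9
```

>>> {"fn": "apply_moves", "kwargs": {
  "motion": [
    [[0, 0, 0], [0, 0, -0.044], 0],
    [[0, 0, 0], [0, 0, -0.044], 0],
    [[0, 0, 0], [0, 0, 0], 0],
    [[0, 0, 0], [0, 0, 0], 0]
  ]
}}

```text
time: 34.75
position: [0.4954, -0.0585, 0.2001]
ee_rot: [[0.995, 0.098, 0.0], [0.098, -0.995, 0.0], [0.0, 0.0, -1.0]]
force: [1.4, 0.4, -5.8]
grip_width: 0.0155
gripper_force: 50.0
```

```bash
python3 st.py
```

```text
[ 0.4954 -0.0585  0.2001] yaw 5.64 F [ 1.36  0.35 -5.85] M [ 0.03  -0.283  0.031] t 34.75 tilt [0. 0.] q6 64.8
```

>>> {"fn": "apply_moves", "kwargs": {
  "motion": [
    [[0, 0, 0], [0, 0, -0.044], 0],
    [[0, 0, 0], [0, 0, -0.044], 0],
    [[0, 0, 0], [0, 0, 0], 0],
    [[0, 0, 0], [0, 0, 0], 0]
  ]
}}

```text
time: 35.08
position: [0.4954, -0.0585, 0.2001]
ee_rot: [[0.999, -0.039, 0.0], [-0.039, -0.999, -0.0], [0.0, 0.0, -1.0]]
force: [0.6, 0.2, -6.6]
grip_width: 0.0154
gripper_force: 50.1
```

```bash
python3 st.py
```

```text
[ 0.4954 -0.0585  0.2001] yaw -2.23 F [ 0.57  0.24 -6.64] M [-0.007 -0.285  0.221] t 35.0833 tilt [ 0. -0.] q6 72.6
```

>>> {"fn": "apply_moves", "kwargs": {
  "motion": [
    [[0, 0, 0], [0, 0, -0.022], 0],
    [[0, 0, 0], [0, 0, -0.022], 0],
    [[0, 0, 0], [0, 0, 0], 0],
    [[0, 0, 0], [0, 0, 0], 0]
  ]
}}

```text
time: 35.42
position: [0.4954, -0.0586, 0.2001]
ee_rot: [[0.994, -0.108, 0.0], [-0.108, -0.994, -0.0], [0.0, 0.0, -1.0]]
force: [0.8, -0.2, -5.3]
grip_width: 0.0157
gripper_force: 50.3
```

```bash
python3 st.py
```

```text
[ 0.4954 -0.0586  0.2001] yaw -6.2 F [ 0.82 -0.16 -5.29] M [ 0.104 -0.224  0.57 ] t 35.4167 tilt [ 0. -0.] q6 76.6
```

>>> {"fn": "apply_moves", "kwargs": {
  "motion": [
    [[0, 0, 0], [0, 0, 0.05], 0],
    [[0, 0, 0], [0, 0, 0.05], 0],
    [[0, 0, 0.05], [0, 0, 0], 0],
    [[0, 0, 0.06], [0, 0, 0], 0],
    [[-0.002, 0.125, 0], [0, 0, 0], 0],
    [[-0.002, 0.125, 0], [0, 0, 0], 0],
    [[-0.002, 0.125, 0], [0, 0, 0], 0],
    [[-0.002, 0.125, 0], [0, 0, 0], 0],
    [[-0.002, 0.125, 0], [0, 0, 0], 0],
    [[-0.002, 0.125, 0], [0, 0, 0], 0],
    [[-0.002, 0.125, 0], [0, 0, 0], 0],
    [[-0.001, 0.126, 0], [0, 0, 0], 0],
    [[-0.001, 0.126, 0], [0, 0, 0], 0],
    [[0, 0, 0], [0, 0, 0], 0],
    [[0, 0, 0], [0, 0, 0], 0],
    [[0, 0, 0], [0, 0, 0], 0],
    [[0, 0, 0], [0, 0, 0], 0]
  ]
}}

```text
time: 36.83
position: [0.4902, 0.2784, 0.233]
ee_rot: [[0.999, 0.044, -0.001], [0.044, -0.999, -0.001], [-0.001, 0.001, -1.0]]
force: [-0.5, -0.3, -2.9]
grip_width: 0.015
gripper_force: 50.0
```

```bash
python3 st.py
python3 - <<'E'
from h import *
im,K,T=snap("top")
o=arm.observe()
im2,K2,T2=snap("wrist","w5"); 
for d in arm.tip_of("stand","wrist"): print("stand",round(d["score"],2),ray(d["centre"],0,K2,T2).round(4))
for d in arm.tip_of("stand_hole","wrist"): print("hole",round(d["score"],2),ray(d["centre"],.012,K2,T2).round(4))
for d in arm.tip_of("wrench","wrist"): print("wrench",round(d["score"],2),ray(d["centre"],o["position"][2]-.1155,K2,T2).round(4))
E
```

```text
[0.4902 0.2784 0.233 ] yaw 2.54 F [-0.48 -0.3  -2.9 ] M [-0.001 -0.042 -0.017] t 36.8333 tilt [-0.001 -0.001] q6 105.7
hole 0.23 [0.6402 0.4013 0.012 ]
wrench 0.94 [0.4427 0.3821 0.1176]
wrench 0.88 [0.4929 0.2775 0.1176]
```

View pics/w5.png

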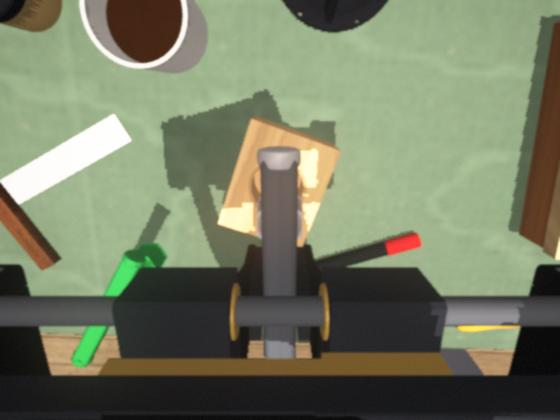

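>>> {"fn": "apply_moves", "kwargs": {
  "motion": [
    [[0.001, 0.004, -0.066], [0, 0, 0], 0],
    [[0, 0, -0.066], [0, 0, 0], 0],
    [[0, 0, -0.066], [0, 0, 0], 0],
    [[0, 0, -0.066], [0, 0, 0], 0],
    [[0, 0, -0.06], [0, 0, 0], 0],
    [[0, 0, 0], [0, 0, 0], 0],
    [[0, 0, -0.006], [0, 0, 0], 0],
    [[0, 0, -0.005], [0, 0, 0], 0],
    [[0, 0, 0], [0, 0, 0], 0],
    [[0, 0, 0], [0, 0, 0], 0]
  ]
}}

```text
time: 37.92
position: [0.4916, 0.281, 0.1338]
ee_rot: [[0.999, 0.045, 0.002], [0.045, -0.999, 0.001], [0.002, -0.001, -1.0]]
force: [0.5, -0.2, -2.1]
grip_width: 0.015
gripper_force: 50.0
```

```bash
python3 st.py
```

```text
[0.4916 0.281  0.1338] yaw 2.59 F [ 0.47 -0.16 -2.14] M [ 0.083  0.064 -0.061] t 37.9167 tilt [0.002 0.001] q6 105.9
```

>>> {"fn": "apply_moves", "kwargs": {
  "motion": [
    [[0, 0, -0.007], [0, 0, 0], 0],
    [[0, 0, -0.005], [0, 0, 0], 0],
    [[0, 0, 0], [0, 0, 0], 0],
    [[0, 0, 0], [0, 0, 0], 0]
  ]
}}

```text
time: 38.25
position: [0.4907, 0.2808, 0.1291]
ee_rot: [[0.999, 0.045, -0.0], [0.045, -0.999, -0.0], [-0.0, 0.0, -1.0]]
force: [0.7, -0.1, -3.5]
grip_width: 0.0153
gripper_force: 50.0
```

```bash
python3 st.py
```

```text
[0.4907 0.2808 0.1291] yaw 2.6 F [ 0.71 -0.11 -3.5 ] M [ 0.015  0.057 -0.017] t 38.25 tilt [-0. -0.] q6 105.9
```

Just above the floor; lower 1.5 mm more, release, and rise.

>>> {"fn": "apply_moves", "kwargs": {
  "motion": [
    [[0, 0, -0.005], [0, 0, 0], 0],
    [[0, 0, 0], [0, 0, 0], 0],
    [[0, 0, 0], [0, 0, 0], 0.25],
    [[0, 0, 0], [0, 0, 0], 0.5],
    [[0, 0, 0], [0, 0, 0], 0.8],
    [[0, 0, 0], [0, 0, 0], 0.8],
    [[0, 0, 0], [0, 0, 0], 0.8],
    [[0, 0, 0], [0, 0, 0], 0.8],
    [[0, 0, 0], [0, 0, 0], 0.8],
    [[0, 0, 0], [0, 0, 0], 0.8],
    [[0, 0, 0], [0, 0, 0], 0.8],
    [[0, 0, 0.05], [0, 0, 0], 0.8],
    [[0, 0, 0.1], [0, 0, 0], 0.8],
    [[0, 0, 0.1], [0, 0, 0], 0.8],
    [[0, 0, 0.1], [0, 0, 0], 0.8],
    [[0, 0, 0], [0, 0, 0], 0.8],
    [[0, 0, 0], [0, 0, 0], 0.8]
  ]
}}

```text
time: 39.67
position: [0.4919, 0.2812, 0.2345]
ee_rot: [[0.999, 0.045, 0.005], [0.045, -0.999, 0.002], [0.005, -0.001, -1.0]]
force: [-0.5, 0.2, -0.4]
grip_width: 0.0694
gripper_force: 0.0
```

```bash
python3 st.py
python3 - <<'E'
from h import *
im2,K2,T2=snap("wrist"); im,K,T=snap("side")
cv2.imwrite("pics/end.png",np.hstack([cv2.resize(im2,(400,300)),cv2.resize(im[150:330,180:420],(400,300))]))
E
```

```text
[0.4919 0.2812 0.2345] yaw 2.6 F [-0.55  0.25 -0.39] M [0.078 0.019 0.003] t 39.6667 tilt [0.005 0.002] q6 105.9
```

View pics/end.png

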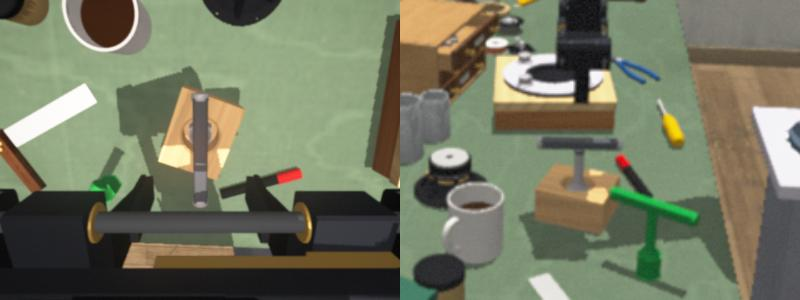

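The wrench stands upright in the hole and nothing else has moved. I'm handing the job in.

```bash
python3 -c "
from plant import arm
print(arm.finish_job())"
```

```text
the job is handed in; nothing more can be done
None
```

I tightened all four bolts crosswise in two rounds, each coming up firm at about 0.44–0.57 N m. The wrench is back upright in its stand, and I handed the job in about 40 s into the 72 s limit; the hand-in call gave no verdict.

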